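# Dry-fit the truck's electrical parts on their mounting plate

### The arm

A 6-joint arm with a two-finger parallel gripper is mounted at the origin on a cart in front of the work surface, level with it; the furniture and walls round the work are solid. World frame = base frame: x ahead of the robot, y to its left, z up, the work surface at z = 0. Lengths are in m, angles in degrees, forces in N, time in s.
With the tool pointing down it reaches from about 0.3 to 1 m from the base axis. Payload 5.1 kg.
Tool frame: the origin (TCP) lies at the very end of the fingers, on their centre line; the grasp point (between the pads) lies 19 mm behind it (manip.hold_point_z is the distance from the TCP to the grasp point, in m); z points along the fingers, y is the direction in which the jaws open and shut (so a half turn about z gives the same grasp; the last joint's range is limited). The gripper opens to 95 mm and grips with 3 to 60 N. Pads are 20 mm wide; open, the fingers measure 119 mm over their backs; the gripper's body (75 mm by 180 mm) begins 59 mm behind the grasp point.
Start: joints at [-69.591, 7.093, 94.555, -0, 78.352, -4.733], TCP at [0.276, -0.588, 0.215] pointing down, gripper open.
Joint ranges: [-149.61, 149.61], [-58.7, 133.49], [1.44, 155.28], [-77.14, 257.14], [18.33, 153.61], [-166.67, 166.67]. Speed limits (degrees/s): [147.25, 147.25, 180, 180, 180, 180].

### API

Orientations are given as a 3x3 rotation matrix whose columns are the frame's x, y, z axes.
In Python, from bench import manip gives the robot as it stands. The module is installed in compiled form; this text tells all that it offers.
- The arm moves only by the shell command python3 -m crank 'ROWS' [OPENING] [FORCE]. ROWS is JSON, a list of rows, each a list of 6 numbers: the shift along the world's x, y, z in mm, then the turn, a rotation vector about the world's x, y, z in degrees. A call has 1 to 20 rows; each row is the pose to reach, as a shift and turn from the pose commanded when the call began; what a row does not reach only later rows make up. A row lasts 1/10 s, in which the tool goes at most 50 mm and 8.59 degrees, less where a joint would pass 70% of its speed; a pose out of reach is approached as far as the arm can. A call with a gripper value outside its range is refused whole. OPENING is the finger opening in mm, from 0 to 95.1, set as the call begins (- or left out, the last holds). The fingers move at their own pace and stop on an object; FORCE is the grip in N (left out, the last holds). Time passes only in rows, so rows that repeat a pose let the fingers close. It gives the time, the measured TCP pose, the force and the opening at its end, in the units of the state.
- manip.get_state(): the state, without advancing time (a new reading comes with each control period).
- manip.snapshot(name): name is "scene" or "top"; returns a dict with "color" (480x640x3 uint8, red, green, blue), "K" (3x3 intrinsics, pixels), "pose" (4x4, takes a point from camera to world coordinates). Camera axes: x right, y down, z forward; pixel columns grow to the right and rows downward; lengths in m; the calibration is good to about 2 mm. A picture is of the moment at which its call begins. There is no depth.
- manip.sign_off(): hands the job in, once; it reports no verdict.
The state is a dict: "t": time; "joint_pos": joint angles; "qvel": joint speeds; "joint_efforts": joint torques, N m; "ee_pos": TCP position; "tcp_rot": TCP orientation; "contact_force": force on the tool from outside, world axes, zero at the start; "torque": the same for the moment, N m; "width": finger opening in m.
Only numpy, scipy, OpenCV 4.12 (cv2) and the standard library are available. Lean on these libraries where they do the work, as an engineer would, in place of code of your own. Each camera call takes 0.05 s, during which the arm holds its last target.

### The job

Dry-fit the truck's electrical parts on the mounting plate: set the contactor flat inside the rim of the red seat and the black relay fully down in the empty well beside the grey relay, keeping both upright. Along the plate's front (towards the robot) stand the two mirror-image brackets squarely over their screw holes, the left-hand one left and the right-hand one right, feet outward, round noses to the front. Lay the fuse carrier flat and in line midway between the two brackets, over its own two holes.

Things in the scene. Friction and masses are not known exactly. Their poses are not given: they have to be found in the camera images.
- contactor_mid (a point): Contactor (loose, 0.36 kg): black block with two copper studs on top, 58 (x) x 50 (y) x 70 high mm. Point: its middle, 35 mm above its underside. Foot plate 58x50x3 mm; body 52 (x) x 44 (y), 3 to 38 mm high; cap 36 (x) x 40 (y), 38 to 54 mm; then only the studs. Grip body or cap; either way round is right in the seat (its x along the seat's x).
- relay_black_mid (a point): Black cube relay (loose, 35 g), 26 x 26 x 33 high mm, sides along its x and y. Point: its middle, 16.5 mm above its underside. Any quarter turn is right in the well. A grey relay like it already sits in the base and stays there.
- fuse_carrier_mid (a point): Fuse carrier (loose, 0.16 kg): low black strip with coloured blade fuses, 36 (x) x 85 (y, its length) mm; body 16 mm high, fuses up to 27 mm. Point: its middle, 13.5 mm above its underside; grip across the 36 mm width. Either way round is right.
- bracket_lh_mid (a point): Left-hand bracket (loose, 90 g, gold casting): web 64 (x) x 10 (y) x 38 high mm; round nose boss (d 16 mm, same height) 33 mm to -x; 5 mm thick foot with two screw holes on the +y side, to y 31, x -10 to 32; 20 mm high rib at x 26 to 31. Nose towards you, the foot is left. Point: middle of the web, 19 mm up; grip across the web above the foot. Placed, its axes agree with the plate's.
- bracket_rh_mid (a point): Right-hand bracket: mirror image of the left-hand one, same colour and sizes, foot on the -y side (nose towards you, the foot is right). Point: middle of the web, 19 mm above its underside; grip across the web above the foot. Rightly placed, its x and y axes agree with the plate's.
- mounting_plate: Fixed grey sheet-metal plate 180 (x) x 245 (y) x 4 mm. Origin: centre of its underside, on the table; x to its rear (edge folded up 14 mm), y left; turned under 0.2 rad. Places in its axes, mm: carrier middle x -45, y 0, length along y; left-hand bracket point x -45, y 72; right-hand x -45, y -72. 6 mm black holes mark them: at y +-91, x -45 and -23 (feet); x -45, y +-30 (carrier). Ignore the corner holes.
- seat_floor (a point): Contactor seat: red board fixed on the rear half of the plate, left or right, 75 (x) x 67 (y) x 8 mm outside, with a rim 4 mm wide and 4 mm high round a flat floor of 67 (x) x 59 (y) mm. Point: centre of that floor, 8 mm above the table; axes parallel to the plate's. (To the right, -y, of the plate stands a hydraulic tank 0.38 m high: go over it or keep clear.)
- empty_well (a point): Empty well of the white twin relay base fixed on the rear half of the plate, beside the red seat. Base 46 (x) x 82 (y) mm, top 17 mm above the table; two wells 32 x 32 mm, 9 mm deep, 38 mm apart along y; the grey relay (top 41 mm above the table) fills the one to -y. Point: centre of the empty well's floor, 8 mm above the table; axes parallel to the plate's.
Not all that is in view belongs to the job. What is shaped like the part that bears contactor_mid but purple is not meant.

How it is judged (in metres and radians):
At the end, for the whole second after the job is handed in: Contactor flat inside the red rim and black relay on the floor of its well, both upright; fuse carrier flat and both brackets upright on the plate, each within 14 mm (x and y) and 0.25 rad of its place, left-hand bracket left, right-hand right, noses to the front; all released, at rest (horizontal distance between contactor_mid and seat_floor below 0.009 m and z of contactor_mid in the frame of seat_floor between 0.031 and 0.038 m and angle between each of contactor_mid, relay_black_mid, fuse_carrier_mid, bracket_lh_mid, bracket_rh_mid's own z axis and vertical below 0.08 rad and horizontal distance between relay_black_mid and empty_well below 0.007 m and z of relay_black_mid in the frame of empty_well between 0.012 and 0.0195 m and x of fuse_carrier_mid in the frame of mounting_plate between -0.059 and -0.031 m and y of fuse_carrier_mid in the frame of mounting_plate between -0.014 and 0.014 m and z of fuse_carrier_mid in the frame of mounting_plate below 0.0205 m and angle between the y axis of fuse_carrier_mid and the y axis of mounting_plate, either way round below 0.25 rad and x of bracket_lh_mid in the frame of mounting_plate between -0.059 and -0.031 m and y of bracket_lh_mid in the frame of mounting_plate between 0.058 and 0.086 m and z of each of bracket_lh_mid, bracket_rh_mid in the frame of mounting_plate below 0.026 m and angle between the x axis of each of bracket_lh_mid, bracket_rh_mid and the x axis of mounting_plate, either way round below 0.25 rad and x of mounting_plate in the frame of bracket_lh_mid above 0.01 m and y of fuse_carrier_mid in the frame of bracket_lh_mid below -0.05 m and x of bracket_rh_mid in the frame of mounting_plate between -0.059 and -0.031 m and y of bracket_rh_mid in the frame of mounting_plate between -0.086 and -0.058 m and x of mounting_plate in the frame of bracket_rh_mid above 0.01 m and y of fuse_carrier_mid in the frame of bracket_rh_mid above 0.05 m and linear speed of each of contactor, relay_black, fuse_carrier, bracket_lh, bracket_rh below 0.02 m/s); the robot touches nothing.
It fails at once if the contactor or the black relay is tipped over (angle between any of contactor_mid, relay_black_mid's own z axis and vertical above 0.8 rad).
It also fails if it takes over 131 s, if anything falls off the work surface, if the arm or the gripper's body presses on something with over 40 N, if the wrist force passes 120 N, or if a joint passes its speed limit or range.

## Working session

There is one attempt and no reset: what is moved stays moved. The work goes in short steps, Python scripts to look and compute and a shell command to move; the robot and the scene stay as the last step left them, time stands still between calls to the robot, and variables do not carry over. Pictures are saved under pics/ and viewed, and the job is handed in when it is done.

```bash
mkdir -p pics; python3 - <<'E'
from bench import manip
import cv2
print(manip.get_state()); print(manip.hold_point_z)
for n in("scene","top"):
    s=manip.snapshot(n); cv2.imwrite(f"pics/{n}0.png",s["color"][:,:,::-1]); print(n,s["K"],s["pose"])
E
```

```text
{'t': 0.0, 'joint_pos': array([-6.95918122e+01,  7.13377591e+00,  9.46338189e+01,  2.21567835e-04,
        7.83505448e+01, -4.73328410e+00]), 'qvel': array([-0.01118437,  0.0742969 , -0.0003877 ,  0.01390902, -0.0380455 ,
        0.01705184]), 'joint_efforts': array([ 6.72686638e-04, -4.17604136e+01, -3.59933281e+01,  7.73938280e-02,
        4.89702949e-02, -1.31598185e-04]), 'ee_pos': array([ 0.27590063, -0.58783575,  0.21338659]), 'tcp_rot': array([[ 9.05261913e-01,  4.24853336e-01, -7.15455031e-04],
       [ 4.24853902e-01, -9.05259864e-01,  1.93382084e-03],
       [ 1.73917511e-04, -2.05457822e-03, -9.99997874e-01]]), 'contact_force': array([-0.37857062,  0.1150994 , -0.03016286]), 'torque': array([ 0.04273642,  0.04474348, -0.05277593]), 'width': 0.09477255798664636}
0.0188
scene [[579.58565738   0.         329.63497211]
 [  0.         579.58565738 235.3582812 ]
 [  0.           0.           1.        ]] [[-0.46351111 -0.33823259  0.81899705 -0.27305071]
 [-0.88607721  0.17174887 -0.43054559  0.60226504]
 [ 0.00496273 -0.92525728 -0.3793077   0.4255285 ]
 [ 0.          0.          0.          1.        ]]
top [[456.54680342   0.         322.24068032]
 [  0.         456.54680342 235.95358611]
 [  0.           0.           1.        ]] [[-0.01719052 -0.99388687  0.10905676  0.41551056]
 [-0.99951628  0.01990949  0.02389185  0.18280774]
 [-0.02591706 -0.10859329 -0.99374836  0.91771041]
 [ 0.          0.          0.          1.        ]]
```

View pics/scene0.png

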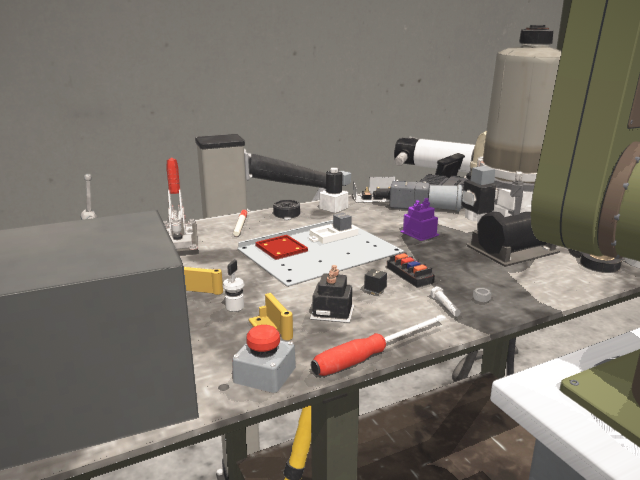

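View pics/top0.png

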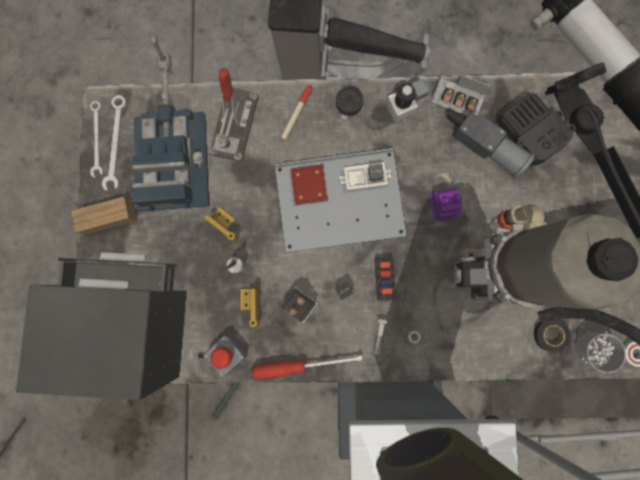

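```bash
python3 - <<'E'
import cv2
t=cv2.imread("pics/top0.png"); s=cv2.imread("pics/scene0.png")
cv2.imwrite("pics/t_a.png",cv2.resize(t[140:260,260:420],None,fx=5,fy=5,interpolation=cv2.INTER_CUBIC))
cv2.imwrite("pics/t_b.png",cv2.resize(t[195:345,190:400],None,fx=3.8,fy=3.8,interpolation=cv2.INTER_CUBIC))
cv2.imwrite("pics/s_a.png",cv2.resize(s[200:350,150:450],None,fx=2.66,fy=2.66,interpolation=cv2.INTER_CUBIC))
E
```

```text
(no output)
```

View pics/t_a.png

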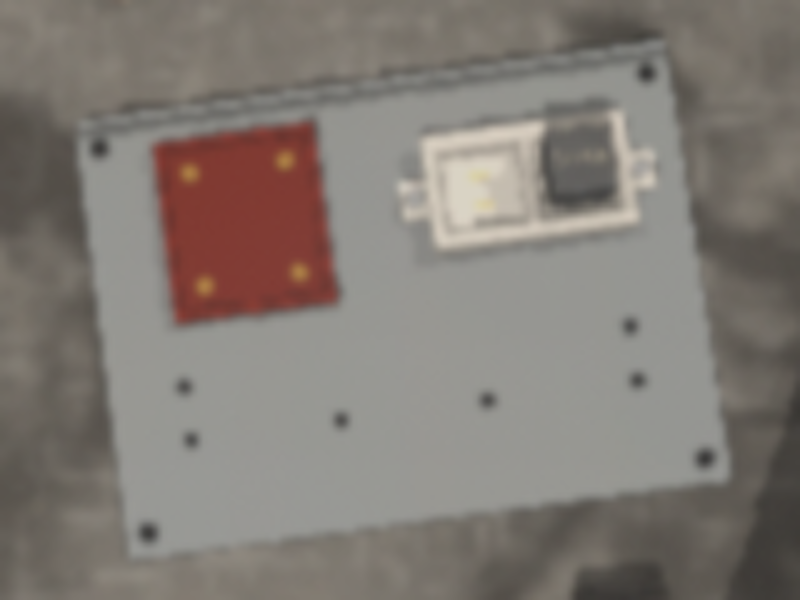

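View pics/t_b.png

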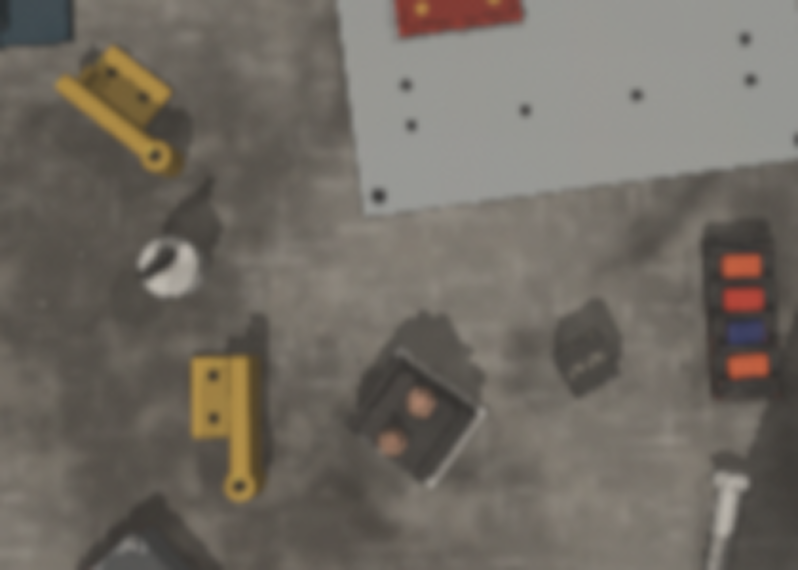

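View pics/s_a.png

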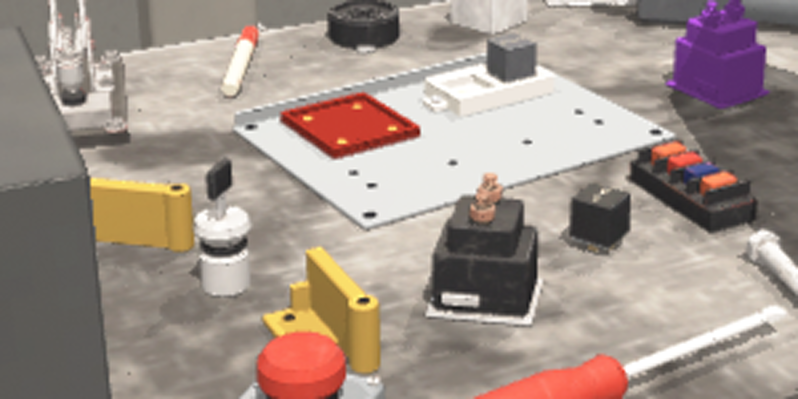

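```bash
cat > h.py <<'E'
import cv2,numpy as np
def crop(src,u0,v0,w,h,f,out,step=5):
    t=cv2.imread(src)[v0:v0+h,u0:u0+w]
    b=cv2.resize(t,None,fx=f,fy=f,interpolation=cv2.INTER_CUBIC)
    for u in range(-(-u0//step)*step,u0+w,step):
        x=int((u-u0+.5)*f); cv2.line(b,(x,0),(x,b.shape[0]),(255,255,0) if u%10==0 else (120,120,0),1)
        if u%10==0: cv2.putText(b,str(u),(x,10),0,.35,(255,255,255),1)
    for v in range(-(-v0//step)*step,v0+h,step):
        y=int((v-v0+.5)*f); cv2.line(b,(0,y),(b.shape[1],y),(255,255,0) if v%10==0 else (120,120,0),1)
        if v%10==0: cv2.putText(b,str(v),(0,y),0,.35,(255,255,255),1)
    return b
E
python3 - <<'E'
from h import *
a=[crop("pics/top0.png",280,275,40,50,9,''),crop("pics/top0.png",330,265,40,50,9,'')]
cv2.imwrite("pics/g1.png",np.hstack(a))
a=[crop("pics/top0.png",370,245,35,60,9,''),crop("pics/top0.png",232,280,35,60,9,'')]
cv2.imwrite("pics/g2.png",np.hstack(a))
cv2.imwrite("pics/g3.png",np.hstack([crop("pics/top0.png",200,200,45,45,9,''),crop("pics/scene0.png",355,260,40,45,9,'')]))
cv2.imwrite("pics/g4.png",crop("pics/scene0.png",300,255,65,70,8,''))
cv2.imwrite("pics/g5.png",crop("pics/scene0.png",380,245,65,50,12,''))
cv2.imwrite("pics/g6.png",crop("pics/scene0.png",180,255,125,90,6,''))
E
```

```text
(no output)
```

View pics/g1.png

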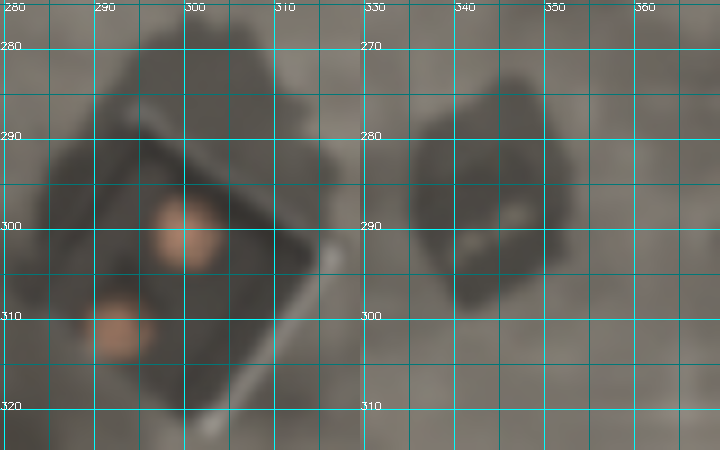

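View pics/g2.png

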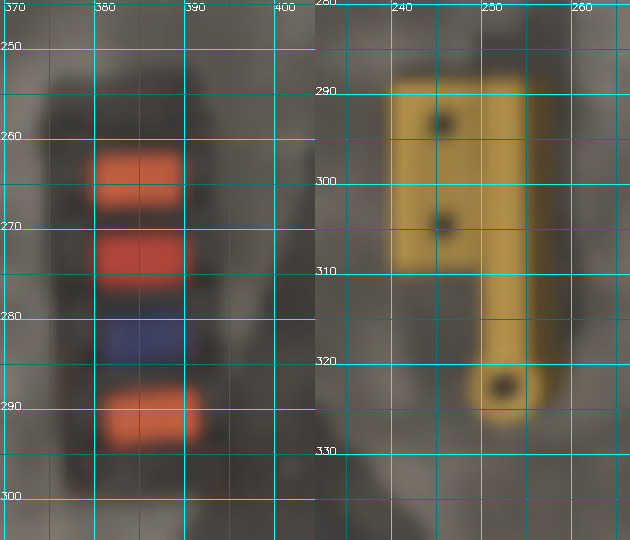

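View pics/g3.png

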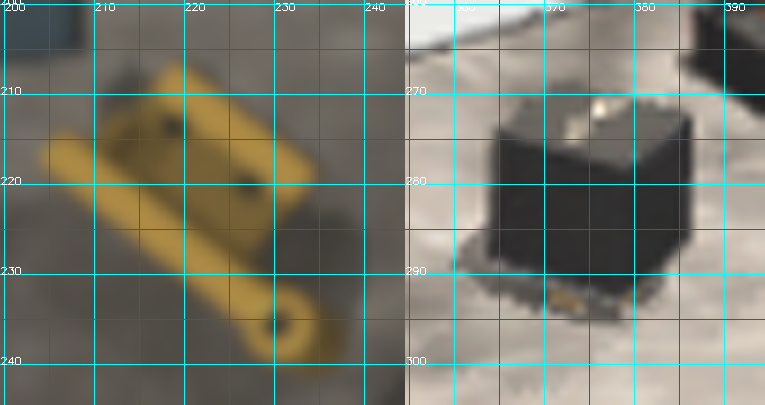

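View pics/g4.png

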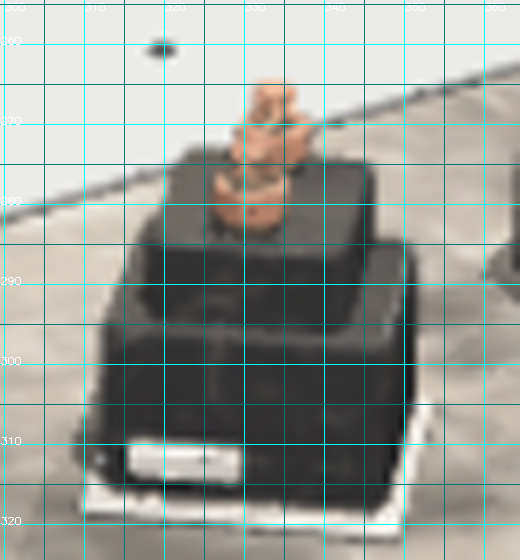

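View pics/g5.png

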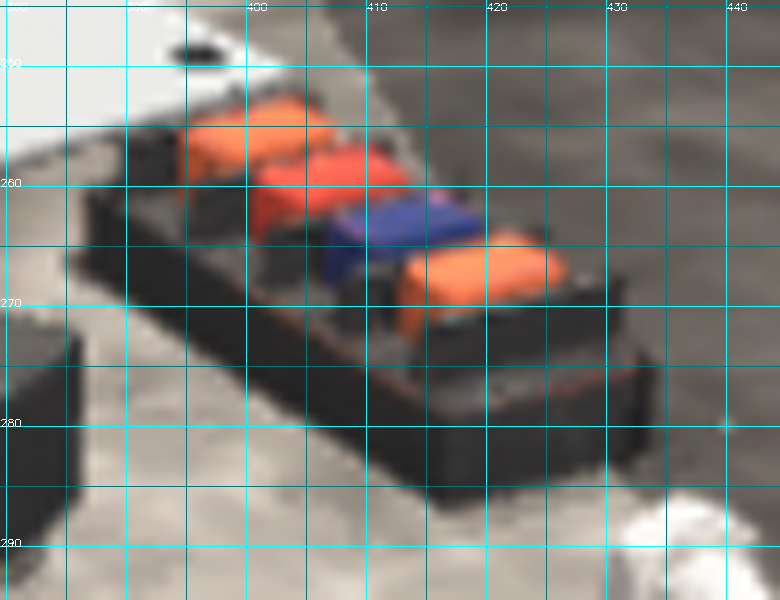

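View pics/g6.png

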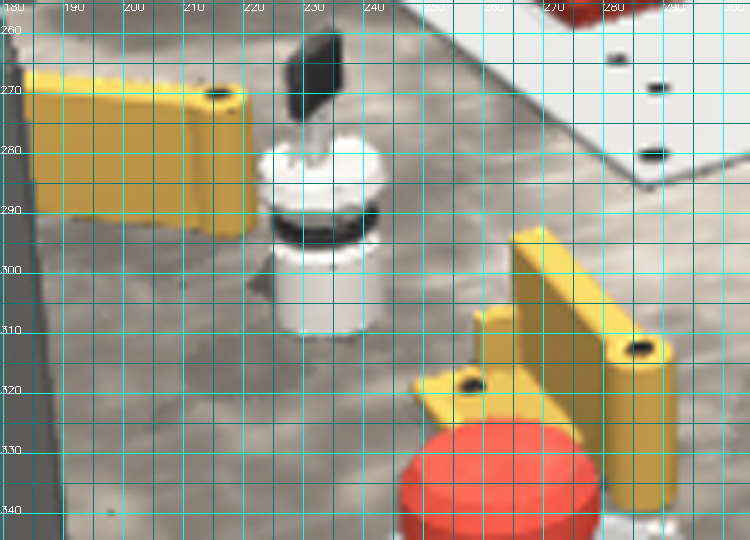

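```bash
cat > fit.py <<'E'
import numpy as np
from scipy.optimize import least_squares
CAM={'s':(np.array([[579.58565738,0,329.63497211],[0,579.58565738,235.3582812],[0,0,1]]),np.array([[-0.46351111,-0.33823259,0.81899705,-0.27305071],[-0.88607721,0.17174887,-0.43054559,0.60226504],[0.00496273,-0.92525728,-0.3793077,0.4255285]])),
't':(np.array([[456.54680342,0,322.24068032],[0,456.54680342,235.95358611],[0,0,1]]),np.array([[-0.01719052,-0.99388687,0.10905676,0.41551056],[-0.99951628,0.01990949,0.02389185,0.18280774],[-0.02591706,-0.10859329,-0.99374836,0.91771041]]))}
def proj(c,P):
    K,T=CAM[c]; p=(np.asarray(P)-T[:,3])@T[:,:3]; p=p@K.T; return p[...,:2]/p[...,2:]
def ray(c,u,v,z):
    K,T=CAM[c]; d=T[:,:3]@np.linalg.solve(K,[u,v,1]); o=T[:,3]; return o+d*(z-o[2])/d[2]
def place(q,L):
    L=np.asarray(L,float)/1000; c,s=np.cos(q[2]),np.sin(q[2]); return np.c_[q[0]+c*L[:,0]-s*L[:,1],q[1]+s*L[:,0]+c*L[:,1],L[:,2]]
def fit(name,obs,q0):
    L=[o[3:] for o in obs]
    def f(q):
        W=place(q,L); return np.concatenate([proj(o[0],W[i])-o[1:3] for i,o in enumerate(obs)])
    r=least_squares(f,q0,loss='soft_l1')
    print(name,'xy mm',(r.x[:2]*1000).round(1),'yaw deg',np.degrees(r.x[2]).round(2));
    for o,e in zip(obs,f(r.x).reshape(-1,2)): print('  ',o[0],o[3:],e.round(1))
    return r.x
E
cat > m1.py <<'E'
from fit import *
def A(u,v,*L): return ('t',260+(u+.5)/5-.5,140+(v+.5)/5-.5,*L)
def S(u,v,*L): return ('s',150+(u+.5)/2.66-.5,200+(v+.5)/2.66-.5,*L)
top=[A(184,386,-23,91,4),A(191,440,-45,91,4),A(341,420,-45,30,4),A(488,400,-45,-30,4),A(630,325,-23,-91,4),A(638,380,-45,-91,4)]
sc=[S(353,172,-23,91,4),S(371,185,-45,91,4),S(453,162,-45,30,4),S(527,142,-45,-30,4),S(579,112,-23,-91,4),S(599,122,-45,-91,4)]
for n,o in(('plate top',top),('plate scene',sc),('plate',top+sc)): P=fit(n,o,[.55,.15,0])
seat=fit('seat',[A(190,173,0,0,8),A(286,160,0,0,8),A(300,272,0,0,8),A(205,286,0,0,8)],[.6,.2,0])
def pl(x,y,z):
    w=np.array([x,y])-P[:2]; c,s=np.cos(P[2]),np.sin(P[2]); return (np.array([c*w[0]+s*w[1],-s*w[0]+c*w[1]])*1000).round(1)
for nm,c,z in(('seat screws',[(190,173),(286,160),(300,272),(205,286)],.008),('seat rim',[(153,145),(315,122),(340,300),(175,325)],.012),('base',[(420,137),(625,107),(640,222),(437,250)],.017),('well floor?',[(445,158),(518,150),(525,215),(458,226)],.008)):
    W=np.array([ray('t',*A(u,v)[1:3],z)[:2] for u,v in c]); print(nm,(W.mean(0)*1000).round(1),'plate',pl(*W.mean(0),0),[list(pl(*w,0)) for w in W])
fit('LH',[('t',245.6,304.5,0,19,5),('t',245.6,293.4,22,19,5),('t',252.4,322.5,-33,0,38),('s',286.2,312.5,-33,0,38),('s',258.3,318.7,22,19,5)],[.3,.35,0])
fit('RH',[('t',218.8,213.4,22,-19,5),('t',227.1,220.1,0,-19,5),('t',230.4,235.5,-33,0,38),('s',215.8,270.2,-33,0,38)],[.45,.4,.8])
fit('car',[('t',384.7,264.5,0,0,27),('t',386.4,290.6,0,0,27)],[.37,.06,-1.5])
fit('car',[('s',386.6,261.2,-18,42.5,16),('s',416.6,278.5,-18,-42.5,16),('s',434.1,273.7,18,-42.5,16),('s',386.6,266.3,-18,42.5,0),('s',416.6,286.6,-18,-42.5,0),('s',433.3,282.4,18,-42.5,0),('t',377.1,298.7,-18,-42.5,16)],[.37,.06,-1.5])
for v,u in((264.5,384.7),(273.4,385.2),(282.3,385.9),(290.6,386.4)):print(ray('t',u,v,.027))
fit('cont',[('t',317.1,302.3,-29,-25,3),('t',302.8,322.3,-29,25,3),('t',294.5,286.2,29,-25,3),('s',309.75,318.25,29,25,0),('s',349.5,321.75,-29,25,0),('s',353.9,304.5,-29,-25,3)],[.3,.2,.95])
fit('relay',[('s',364.7,273.9,13,13,33),('s',378.9,278,-13,13,33),('s',386.4,272.3,-13,-13,33),('s',364,287.8,13,13,0),('s',379.3,292.6,-13,13,0),('s',386.2,285.6,-13,-13,0)],[.35,.12,.9])
E
python3 m1.py
```

```text
plate top xy mm [589.  168.6] yaw deg 6.59
   t (-23, 91, 4) [0.  0.1]
   t (-45, 91, 4) [ 0. -0.]
   t (-45, 30, 4) [-0.1 -0.1]
   t (-45, -30, 4) [ 0.  -0.1]
   t (-23, -91, 4) [-0.   0.2]
   t (-45, -91, 4) [ 0.  -0.1]
plate scene xy mm [590.3 168.1] yaw deg 6.33
   s (-23, 91, 4) [0.3 0.1]
   s (-45, 91, 4) [-0.  -0.1]
   s (-45, 30, 4) [-0.3  0.2]
   s (-45, -30, 4) [ 0.  -0.1]
   s (-23, -91, 4) [ 0.2 -0.1]
   s (-45, -91, 4) [-0.1  0. ]
plate xy mm [589.2 168.6] yaw deg 6.51
   t (-23, 91, 4) [ 0.  -0.1]
   t (-45, 91, 4) [-0.  -0.2]
   t (-45, 30, 4) [-0.1 -0.2]
   t (-45, -30, 4) [-0.  -0.2]
   t (-23, -91, 4) [0.  0.1]
   t (-45, -91, 4) [-0.  -0.2]
   s (-23, 91, 4) [0.3 0.4]
   s (-45, 91, 4) [0.1 0.2]
   s (-45, 30, 4) [-0.2  0.4]
   s (-45, -30, 4) [0.1 0.1]
   s (-23, -91, 4) [0.1 0.1]
   s (-45, -91, 4) [-0.1  0.2]
seat xy mm [621.8 230.4] yaw deg 0.0
   t (0, 0, 8) [11.1  9.9]
   t (0, 0, 8) [-8.1 12.5]
   t (0, 0, 8) [-10.9  -9.9]
   t (0, 0, 8) [  8.1 -12.7]
seat screws [621.8 230.5] plate [39.4 57.8] [[np.float64(62.9), np.float64(77.5)], [np.float64(62.9), np.flo
[... 1254 characters left out ...]
, 42.5, 0) [-0.5  0.9]
   s (-18, -42.5, 0) [-0.8  0.9]
   s (18, -42.5, 0) [0.6 0.3]
   t (-18, -42.5, 16) [ 0.5 -0.4]
[0.45503952 0.08380413 0.027     ]
[0.4377879  0.08338979 0.027     ]
[0.42060298 0.08259157 0.027     ]
[0.40464769 0.0821443  0.027     ]
cont xy mm [381.2 253.7] yaw deg 53.03
   t (-29, -25, 3) [ 0.9 -0.1]
   t (-29, 25, 3) [0.3 0.6]
   t (29, -25, 3) [ 0.  -1.2]
   s (29, 25, 0) [-0.5  1. ]
   s (-29, 25, 0) [-0.1  1.1]
   s (-29, -25, 3) [-0.  -0.5]
relay xy mm [415.6 158.8] yaw deg 32.02
   s (13, 13, 33) [-0.2 -2.6]
   s (-13, 13, 33) [ 0.7 -2.9]
   s (-13, -13, 33) [ 0.4 -3.5]
   s (13, 13, 0) [-0.1  2.4]
   s (-13, 13, 0) [-0.5  1.6]
   s (-13, -13, 0) [-0.2  2. ]
```

```bash
cat > ov.py <<'E'
from fit import *
import cv2
def box(x0,x1,y0,y1,z0,z1):
    v=[(x,y,z) for z in(z0,z1) for x,y in((x0,y0),(x1,y0),(x1,y1),(x0,y1))]
    e=[(0,1),(1,2),(2,3),(3,0),(4,5),(5,6),(6,7),(7,4),(0,4),(1,5),(2,6),(3,7)]; return v,e
def draw(img,c,q,b,col,f,u0,v0,dz=0):
    v,e=b; W=place(q,v); W[:,2]+=dz; p=(proj(c,W)-[u0,v0]+.5)*f
    for i,j in e: cv2.line(img,tuple(map(int,p[i])),tuple(map(int,p[j])),col,1,cv2.LINE_AA)
CON=[box(-29,29,-25,25,0,3),box(-26,26,-22,22,3,38),box(-18,18,-20,20,38,54)]
REL=[box(-13,13,-13,13,0,33)]
CAR=[box(-18,18,-42.5,42.5,0,16)]
def show(src,c,items,u0,v0,w,h,f,out):
    b=cv2.resize(cv2.imread(src)[v0:v0+h,u0:u0+w],None,fx=f,fy=f,interpolation=cv2.INTER_CUBIC)
    for q,m,dz in items:
        for k in m: draw(b,c,q,k,(0,255,0),f,u0,v0,dz)
    cv2.imwrite(out,b); return b
E
python3 - <<'E'
from ov import *
r=fit('relay',[('s',364.7,273.9,13,13,33),('s',378.9,278,-13,13,33),('s',386.4,272.3,-13,-13,33),('s',364,287.8,13,13,8),('s',379.3,292.6,-13,13,8),('s',386.2,285.6,-13,-13,8),('t',341.5,298.9,-13,13,33)],[.41,.15,.5])
it=[((.3812,.2537,np.radians(53)),CON,0),(r,REL,0),((.431,.082,np.radians(-88.3)),CAR,0)]
a=show("pics/top0.png",'t',it,275,240,130,90,6,"pics/o1.png")
a=show("pics/scene0.png",'s',it,300,245,140,80,5.7,"pics/o2.png")
E
```

```text
relay xy mm [407.7 163.8] yaw deg 30.39
   s (13, 13, 33) [-0.5 -0.1]
   s (-13, 13, 33) [ 0.3 -0.1]
   s (-13, -13, 33) [ 0.6 -0.7]
   s (13, 13, 8) [-0.3  0.5]
   s (-13, 13, 8) [-0.7 -0.1]
   s (-13, -13, 8) [0.1 0.3]
   t (-13, 13, 33) [0.4 0.3]
```

View pics/o1.png

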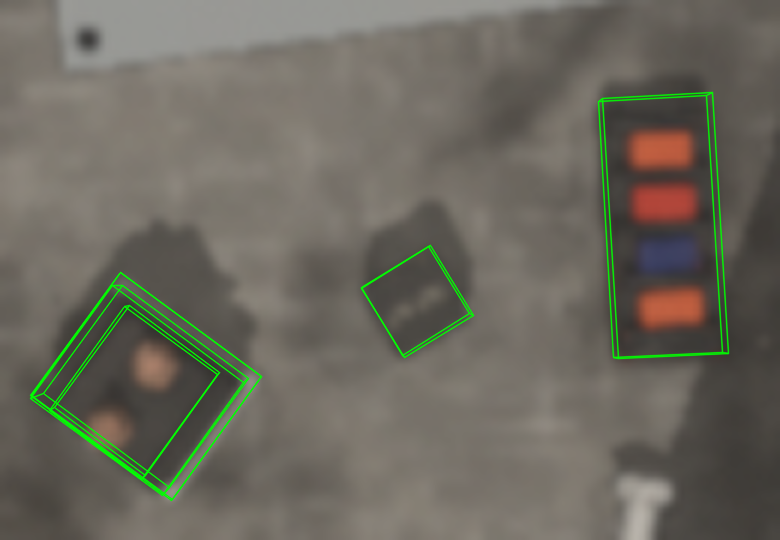

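View pics/o2.png

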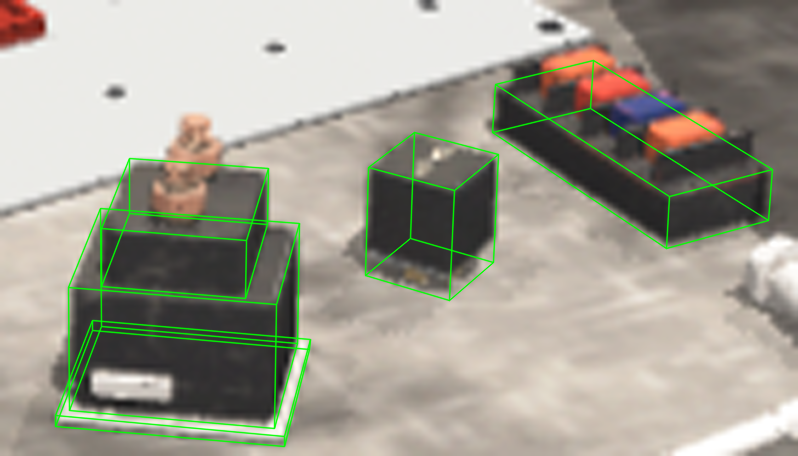

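```bash
python3 -m crank '[[0,0,40,0,0,0],[0,0,80,0,0,0],[0,0,120,0,0,0],[0,0,160,0,0,0],[0,0,200,0,0,0],[0,0,240,0,0,0],[0,0,270,0,0,0],[0,0,280,0,0,0],[0,0,280,0,0,0]]' 80 20
python3 - <<'E'
from bench import manip
import cv2
for n in("scene","top"):
    s=manip.snapshot(n); cv2.imwrite(f"pics/{n}1.png",s["color"][:,:,::-1])
print(manip.get_state()['joint_pos'])
E
```

```text
t: 1.0
ee_pos: [0.2762, -0.5887, 0.4959]
tcp_rot: [[0.905, 0.425, 0.001], [0.425, -0.905, -0.002], [-0.0, 0.002, -1.0]]
contact_force: [0.6, 1.4, -1.1]
width: 0.0797
[-6.95916752e+01  5.60458601e+00  7.00547098e+01 -1.60004854e-03
  1.04540667e+02 -4.73217055e+00]
```

View pics/scene1.png

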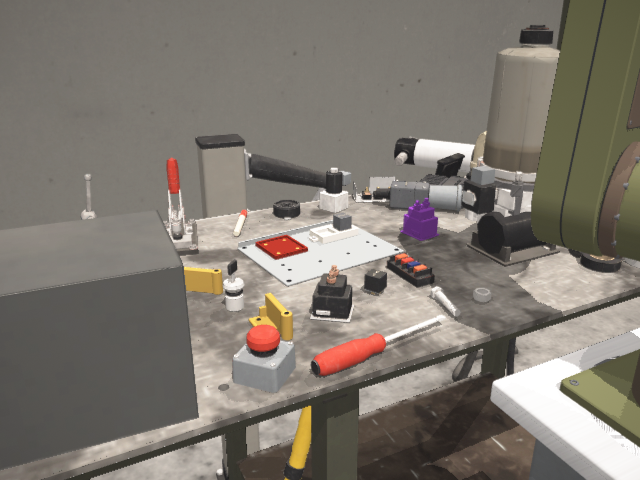

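View pics/top1.png

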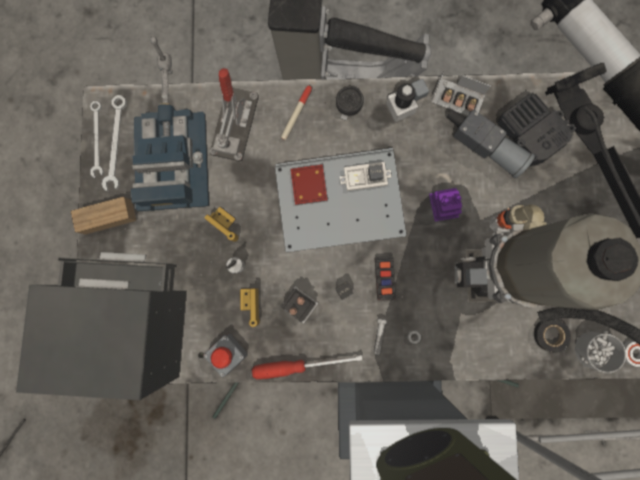

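```bash
python3 -m crank '[[5,25,0,0,0,0],[15,65,0,0,0,-2],[25,110,0,0,0,-4],[35,155,0,0,0,-6],[46,200,0,0,0,-8],[57,245,0,0,0,-10],[67,290,0,0,0,-12],[77,335,0,0,0,-14],[88,380,0,0,0,-16],[98,425,0,0,0,-18],[109,470,0,0,0,-20],[119,515,0,0,0,-22],[130,560,0,0,0,-23.4],[140,605,0,0,0,-23.4],[150,645,0,0,0,-23.4],[154,664,0,0,0,-23.4],[155,671,0,0,0,-23.4],[155,671,0,0,0,-23.4]]' 80 20
```

```text
t: 2.9
ee_pos: [0.4309, 0.083, 0.4925]
tcp_rot: [[0.999, 0.032, -0.004], [0.032, -0.999, -0.001], [-0.004, 0.0, -1.0]]
contact_force: [0.9, -0.8, 0.6]
width: 0.08
```

```bash
python3 -m crank '[[0,0,-30,0,0,0],[0,-0.5,-75,0,0,0],[0,-0.5,-120,0,0,0],[0,-0.5,-165,0,0,0],[0,-0.5,-210,0,0,0],[0,-0.5,-255,0,0,0],[0,-0.5,-300,0,0,0],[0,-0.5,-345,0,0,0],[0,-0.5,-380,0,0,0],[0,-0.5,-405,0,0,0],[0,-0.5,-420,0,0,0],[0,-0.5,-420,0,0,0]]' 70 20
python3 - <<'E'
from bench import manip
import cv2
for n in("scene","top"):
    s=manip.snapshot(n); cv2.imwrite(f"pics/{n}2.png",s["color"][:,:,::-1])
E
```

```text
t: 4.1
ee_pos: [0.4283, 0.0805, 0.0714]
tcp_rot: [[1.0, 0.028, -0.007], [0.028, -1.0, -0.001], [-0.007, 0.001, -1.0]]
contact_force: [0.2, 0.5, -0.8]
width: 0.0701
```

View pics/scene2.png

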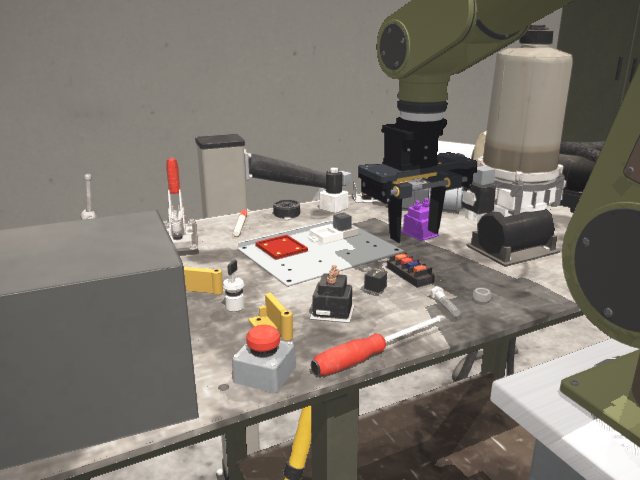

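```bash
python3 -m crank '[[2,1.5,-20,0,0,0],[2,1.5,-40,0,0,0],[2,1.5,-55,0,0,0],[2,1.5,-63,0,0,0],[2,1.5,-66,0,0,0],[2,1.5,-66,0,0,0],[2,1.5,-66,0,0,0]]' 70 20
python3 -m crank '[[0,0,0,0,0,0],[0,0,0,0,0,0],[0,0,0,0,0,0],[0,0,0,0,0,0],[0,0,0,0,0,0],[0,0,0,0,0,0]]' 20 25
```

```text
t: 4.9
ee_pos: [0.4341, 0.0836, 0.0098]
tcp_rot: [[1.0, 0.03, 0.002], [0.03, -1.0, 0.0], [0.002, -0.0, -1.0]]
contact_force: [1.3, -1.1, 0.3]
width: 0.0704
t: 5.5
ee_pos: [0.4331, 0.0835, 0.0087]
tcp_rot: [[1.0, 0.03, -0.0], [0.03, -1.0, -0.0], [-0.0, 0.0, -1.0]]
contact_force: [-0.8, -0.0, 1.2]
width: 0.0354
```

```bash
python3 -m crank '[[0,0,15,0,0,0],[0,0,45,0,0,0],[5,5,75,0,0,6],[15,10,90,0,0,14],[30,20,90,0,0,22],[45,30,90,0,0,30],[60,42,90,0,0,38],[75,54,90,0,0,46],[90,66,90,0,0,54],[102,76,90,0,0,62],[109,81,90,0,0,70],[111.5,82,90,0,0,78],[111.5,82,90,0,0,86],[111.5,82,90,0,0,92],[111.5,82,80,0,0,95],[111.5,82,65,0,0,95],[111.5,82,50,0,0,95],[111.5,82,50,0,0,95]]'
python3 - <<'E'
from bench import manip
import cv2
for n in("scene","top"):
    s=manip.snapshot(n); cv2.imwrite(f"pics/{n}3.png",s["color"][:,:,::-1])
E
```

```text
t: 7.3
ee_pos: [0.5418, 0.165, 0.0547]
tcp_rot: [[-0.117, 0.993, -0.007], [0.993, 0.117, -0.001], [-0.001, -0.007, -1.0]]
contact_force: [-0.9, 0.1, -1.9]
width: 0.0357
```

View pics/scene3.png

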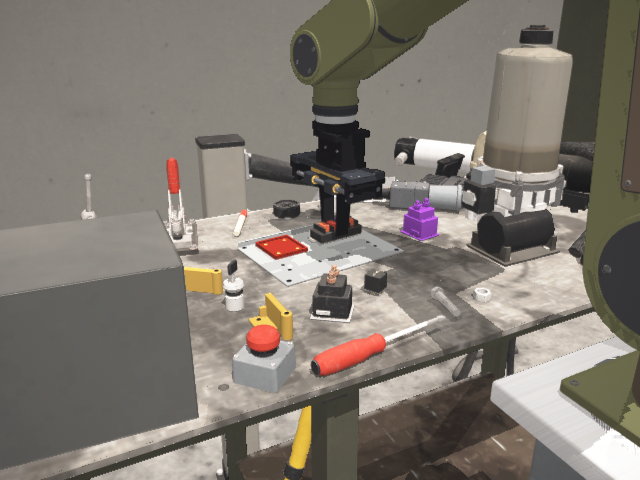

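```bash
python3 -m crank '[[1,0,-12,0,0,0],[1.5,0,-24,0,0,0],[1.5,0,-33,0,0,0],[1.5,0,-38,0,0,0],[1.5,0,-41,0,0,0],[1.5,0,-43,0,0,0],[1.5,0,-43,0,0,0],[1.5,0,-43,0,0,0]]'
```

```text
t: 8.2
ee_pos: [0.5465, 0.1656, 0.0161]
tcp_rot: [[-0.117, 0.993, 0.001], [0.993, 0.117, 0.0], [0.0, 0.001, -1.0]]
contact_force: [-0.3, -0.2, -1.4]
width: 0.0359
```

```bash
python3 -m crank '[[-1,0,-2,0,0,0],[-2,0,-3.5,0,0,0],[-2,0,-5,0,0,0],[-2,0,-5,0,0,0]]'
python3 -m crank '[[0,0,0,0,0,0],[0,0,0,0,0,0],[0,0,0,0,0,0],[0,0,0,0,0,0]]' 60 20
```

```text
t: 8.6
ee_pos: [0.5446, 0.1656, 0.0127]
tcp_rot: [[-0.118, 0.993, 0.0], [0.993, 0.118, -0.0], [-0.0, 0.0, -1.0]]
contact_force: [-5.4, -0.9, 9.3]
width: 0.0356
t: 9.0
ee_pos: [0.544, 0.1656, 0.0105]
tcp_rot: [[-0.117, 0.993, -0.0], [0.993, 0.117, -0.0], [0.0, -0.0, -1.0]]
contact_force: [-0.2, 0.1, 0.8]
width: 0.0586
```

```bash
python3 -m crank '[[0,0,15,0,0,0],[0,0,45,0,0,0],[-5,0,75,0,0,0],[-25,0,85,0,0,7],[-55,0,85,0,0,14],[-85,-1,85,0,0,20],[-112,-1.5,85,0,0,23.7],[-129,-2,80,0,0,23.7],[-136,-2,70,0,0,23.7],[-136,-2,55,0,0,23.7],[-136,-2,45,0,0,23.7],[-136,-2,40,0,0,23.7],[-136,-2,40,0,0,23.7]]' 60 20
python3 - <<'E'
from bench import manip
import cv2
for n in("scene","top"):
    s=manip.snapshot(n); cv2.imwrite(f"pics/{n}4.png",s["color"][:,:,::-1])
E
```

```text
t: 10.3
ee_pos: [0.4079, 0.1634, 0.0498]
tcp_rot: [[-0.506, 0.862, -0.002], [0.862, 0.506, -0.0], [0.0, -0.002, -1.0]]
contact_force: [0.0, 0.1, 0.6]
width: 0.0602
```

View pics/scene4.png

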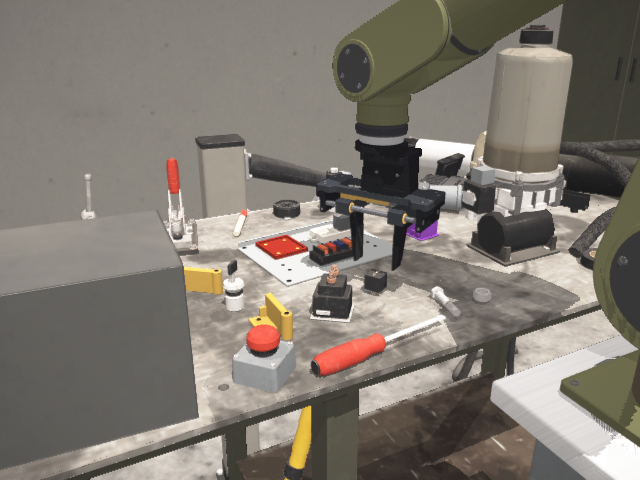

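View pics/top4.png

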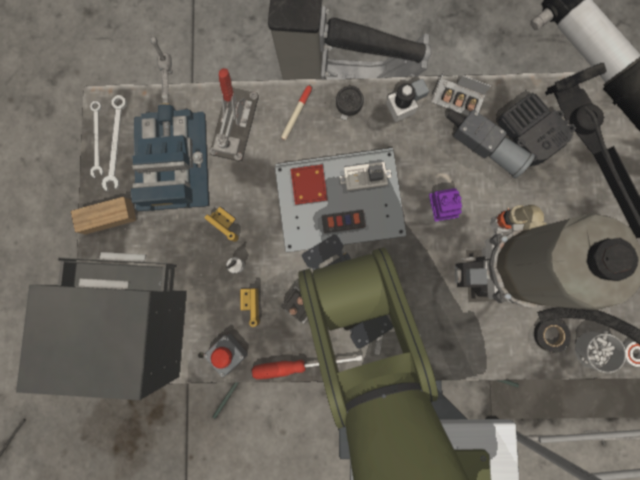

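```bash
python3 -m crank '[[0,0,-12,0,0,0],[0,0,-24,0,0,0],[0,0,-32,0,0,0],[0,0,-36,0,0,0],[0,0,-38,0,0,0],[0,0,-38,0,0,0]]'
python3 - <<'E'
from bench import manip
import cv2
s=manip.snapshot("scene"); cv2.imwrite(f"pics/scene5.png",cv2.resize(s["color"][200:320,300:460,::-1],None,fx=5,fy=5))
E
```

```text
t: 11.0
ee_pos: [0.408, 0.1635, 0.0123]
tcp_rot: [[-0.507, 0.862, -0.001], [0.862, 0.507, -0.0], [0.0, -0.001, -1.0]]
contact_force: [-0.8, -0.3, 0.3]
width: 0.06
```

View pics/scene5.png

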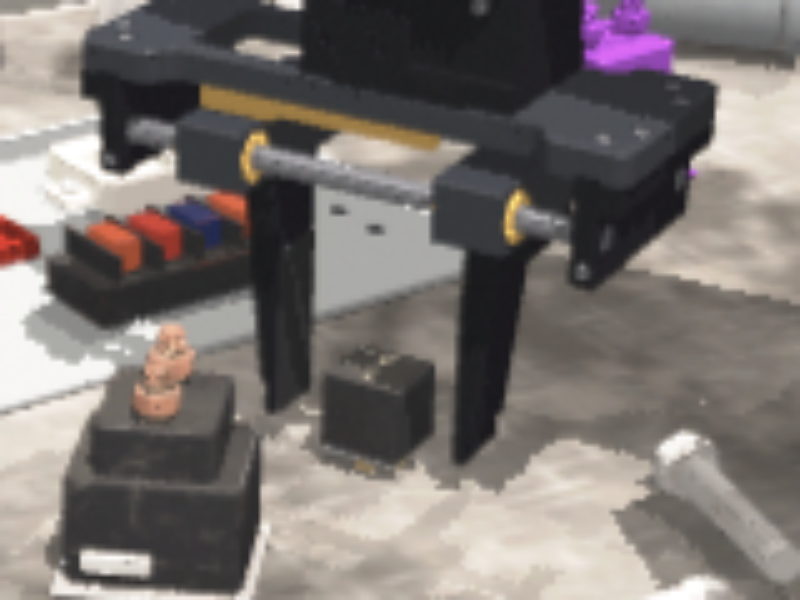

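```bash
python3 -m crank '[[0,0,0,0,0,0],[0,0,0,0,0,0],[0,0,0,0,0,0],[0,0,0,0,0,0],[0,0,0,0,0,0],[0,0,0,0,0,0],[0,0,0,0,0,0]]' 15 10
python3 -m crank '[[0,0,5,0,0,0],[0,0,15,0,0,0],[0,0,30,0,0,0],[0,0,50,0,0,0],[0,0,65,0,0,0],[0,0,70,0,0,0]]'
python3 - <<'E'
from bench import manip
import cv2
s=manip.snapshot("scene"); cv2.imwrite(f"pics/scene6f.png",s["color"][:,:,::-1]);cv2.imwrite(f"pics/scene6.png",cv2.resize(s["color"][180:300,300:460,::-1],None,fx=5,fy=5))
E
```

```text
t: 11.75
ee_pos: [0.4082, 0.1636, 0.0127]
tcp_rot: [[-0.507, 0.862, 0.0], [0.862, 0.507, -0.0], [-0.0, 0.0, -1.0]]
contact_force: [-0.3, 0.4, 1.1]
width: 0.0257
t: 12.35
ee_pos: [0.4097, 0.164, 0.0854]
tcp_rot: [[-0.507, 0.862, 0.004], [0.862, 0.507, 0.001], [-0.001, 0.004, -1.0]]
contact_force: [0.2, -0.2, 0.3]
width: 0.0259
```

View pics/scene6.png

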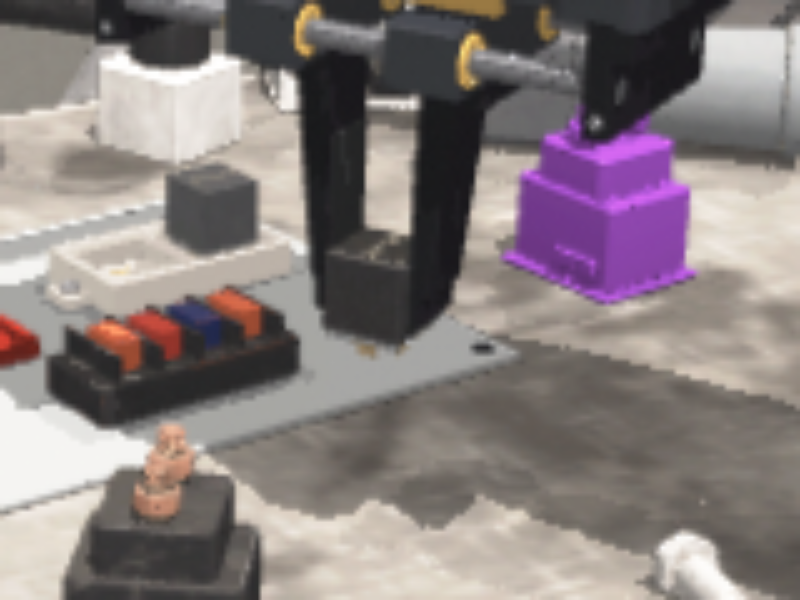

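```bash
python3 - <<'E'
from fit import *
def B(x,y,*L): return ('s',300+(x+.5)/5-.5,180+(y+.5)/5-.5,*L)
q=fit('rel',[B(327,260,13,13,105.7),B(408,277,-13,13,105.7),B(326,322,13,13,80.7),B(407,344,-13,13,80.7)],[.408,.164,.53])
d=(q[:2]-[.4097,.164])*1000; a=np.radians(30.4)
print('jaw',d@[np.cos(a),np.sin(a)],'along toolx',d@[-np.sin(a),np.cos(a)])
for yaw in (6.5,):
    c,s=np.cos(np.radians(yaw)),np.sin(np.radians(yaw)); R=np.array([[c,-s],[s,c]])
    for n,p in(('well',(39.4,-39.4)),('seat',(39,57.7)),('LH',(-45,72)),('RH',(-45,-72))): print(n,np.array([589.2,168.6])+R@p)
E
```

```text
rel xy mm [407.3 165.1] yaw deg 34.63
   s (13, 13, 105.7) [ 0.2 -1.2]
   s (-13, 13, 105.7) [ 0.2 -1.4]
   s (13, 13, 80.7) [-0.1  1.9]
   s (-13, 13, 80.7) [-0.3  0.8]
jaw -1.5076021413652536 along toolx 2.118509211911445
well [632.80693774 133.91347551]
seat [621.41747694 230.34402141]
LH [536.3386351  235.04302899]
RH [552.63989789  91.96868177]
```

```bash
python3 -m crank '[[10,-1,5,0,0,-2],[35,-5,10,0,0,-6],[70,-10,10,0,0,-10],[105,-15,10,0,0,-14],[140,-20,10,0,0,-18],[172,-24,10,0,0,-22],[200,-28,10,0,0,-23.9],[216,-30,5,0,0,-23.9],[223,-31.3,-5,0,0,-23.9],[225,-31.3,-20,0,0,-23.9],[225,-31.3,-30,0,0,-23.9],[225,-31.3,-35,0,0,-23.9],[225,-31.3,-35,0,0,-23.9],[225,-31.3,-35,0,0,-23.9]]'
python3 - <<'E'
from bench import manip
import cv2
s=manip.snapshot("scene"); cv2.imwrite(f"pics/scene7.png",cv2.resize(s["color"][180:300,250:410,::-1],None,fx=5,fy=5))
s=manip.snapshot("top"); cv2.imwrite(f"pics/top7.png",cv2.resize(s["color"][140:260,260:420,::-1],None,fx=5,fy=5))
print(manip.get_state()['ee_pos'])
E
```

```text
t: 13.8
ee_pos: [0.6328, 0.1325, 0.0478]
tcp_rot: [[-0.114, 0.993, 0.0], [0.993, 0.114, 0.0], [-0.0, 0.0, -1.0]]
contact_force: [-0.4, -1.0, -0.5]
width: 0.0259
[0.63347061 0.13247831 0.04861043]
```

View pics/scene7.png

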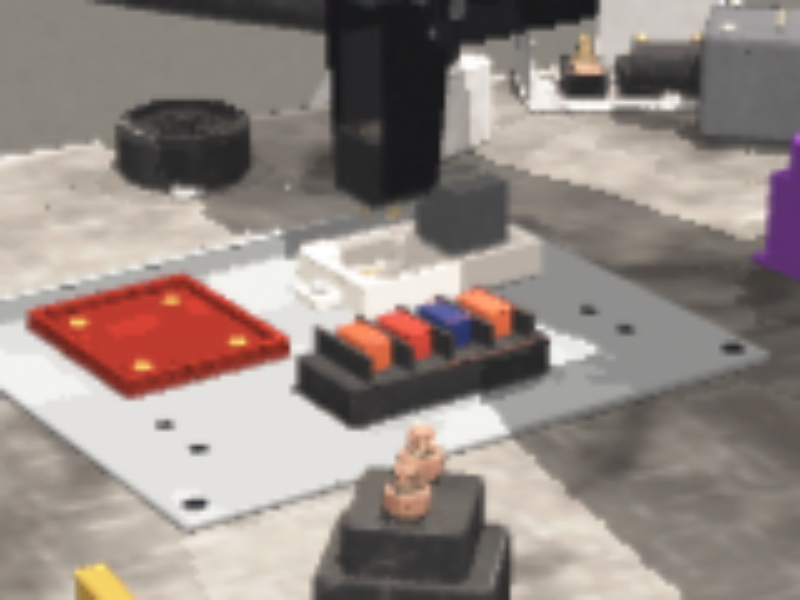

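View pics/top7.png

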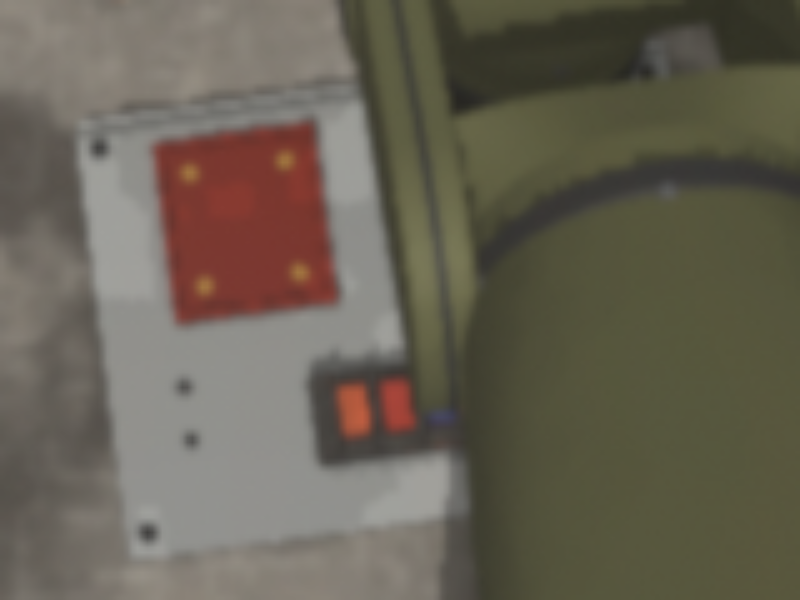

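```bash
python3 - <<'E'
from ov import *
im=cv2.imread("pics/scene7.png")
q=(.6334,.1333,np.radians(6.5))
draw(im,'s',q,box(-13,13,-13,13,8,33),(0,255,0),5,250,180,.0359)
w=(.6328,.1339,np.radians(6.5))
draw(im,'s',w,box(-16,16,-16,16,8,17),(255,0,255),5,250,180)
draw(im,'s',w,box(-23,23,-60,22,17,17),(255,0,0),5,250,180)
s=(.6214,.2303,np.radians(6.5)); draw(im,'s',s,box(-37.5,37.5,-33.5,33.5,12,12),(255,0,0),5,250,180)
cv2.imwrite("pics/o7.png",im)
E
```

```text
(no output)
```

View pics/o7.png

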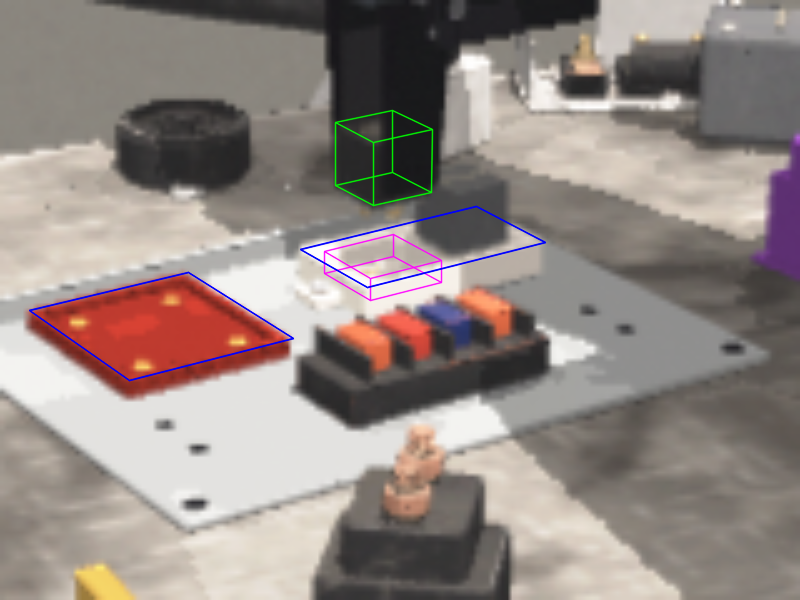

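```bash
python3 -m crank '[[0,0,-8,0,0,0],[0,0,-14,0,0,0],[0,0,-18,0,0,0],[0,0,-21,0,0,0],[0,0,-24,0,0,0],[0,0,-26,0,0,0],[0,0,-26,0,0,0],[0,0,-26,0,0,0]]'
```

```text
t: 14.7
ee_pos: [0.6332, 0.1323, 0.0217]
tcp_rot: [[-0.114, 0.993, 0.0], [0.993, 0.114, -0.0], [-0.0, 0.0, -1.0]]
contact_force: [-0.5, -0.7, -0.8]
width: 0.0261
```

```bash
python3 -m crank '[[0,0,-1,0,0,0],[0,0,-1.5,0,0,0],[0,0,-1.5,0,0,0]]'
python3 -m crank '[[0,0,0,0,0,0],[0,0,0,0,0,0],[0,0,0,0,0,0],[0,0,0,0,0,0]]' 45 20
```

```text
t: 15.0
ee_pos: [0.6335, 0.1323, 0.0208]
tcp_rot: [[-0.114, 0.993, 0.001], [0.993, 0.114, 0.0], [-0.0, 0.001, -1.0]]
contact_force: [0.7, 0.0, 3.5]
width: 0.0262
t: 15.4
ee_pos: [0.633, 0.1323, 0.0199]
tcp_rot: [[-0.114, 0.993, -0.0], [0.993, 0.114, -0.0], [-0.0, -0.0, -1.0]]
contact_force: [0.1, -1.1, 1.1]
width: 0.0445
```

```bash
python3 -m crank '[[0,0,10,0,0,0],[0,0,40,0,0,0],[-3,1,75,0,0,0],[-20,10,100,0,0,-5],[-55,26,105,0,0,-12],[-95,45,105,0,0,-20],[-135,65,105,0,0,-28],[-175,84,105,0,0,-35],[-210,101,105,0,0,-41],[-236,114,105,0,0,-43.5],[-248,120,105,0,0,-43.5],[-252,121,100,0,0,-43.5],[-252,121,90,0,0,-43.5],[-252,121,90,0,0,-43.5]]' 75 20
python3 - <<'E'
from bench import manip
import cv2
s=manip.snapshot("scene"); cv2.imwrite(f"pics/scene8.png",cv2.resize(s["color"][180:330,230:430,::-1],None,fx=4,fy=4))
print(manip.get_state()['ee_pos'])
E
```

```text
t: 16.8
ee_pos: [0.3809, 0.2523, 0.1083]
tcp_rot: [[0.602, 0.799, -0.003], [0.799, -0.602, -0.002], [-0.003, -0.001, -1.0]]
contact_force: [-0.5, -0.3, 0.0]
width: 0.075
[0.38127276 0.25245745 0.10890536]
```

View pics/scene8.png

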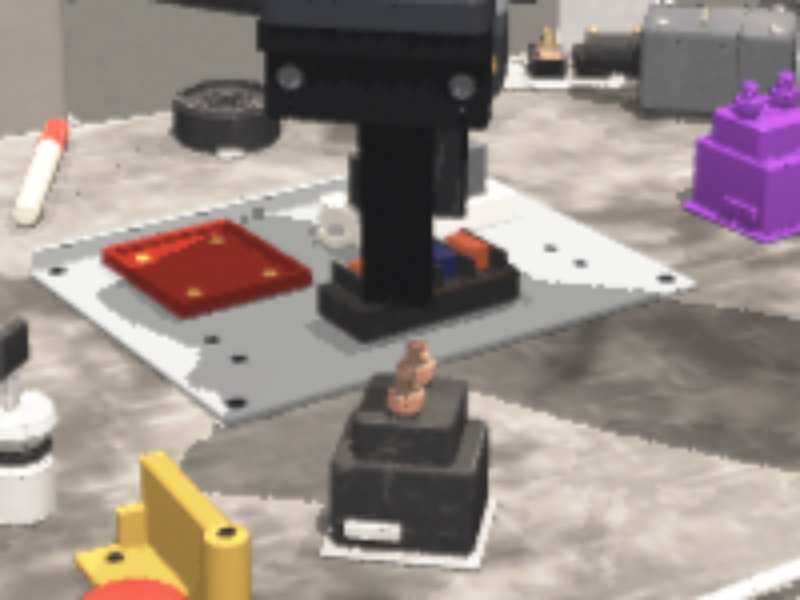

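```bash
python3 -m crank '[[0,0.5,-15,0,0,0],[0,0.5,-35,0,0,0],[0,0.5,-55,0,0,0],[0,0.5,-72,0,0,0],[0,0.5,-85,0,0,0],[0,0.5,-92,0,0,0],[0,0.5,-95,0,0,0],[0,0.5,-95,0,0,0],[0,0.5,-95,0,0,0]]'
python3 - <<'E'
from bench import manip
import cv2
s=manip.snapshot("scene"); cv2.imwrite(f"pics/scene9.png",cv2.resize(s["color"][180:330,230:430,::-1],None,fx=4,fy=4))
E
```

```text
t: 17.75
ee_pos: [0.3818, 0.2541, 0.0159]
tcp_rot: [[0.601, 0.799, 0.001], [0.799, -0.601, 0.001], [0.001, 0.001, -1.0]]
contact_force: [-0.4, 0.1, 0.1]
width: 0.0753
```

View pics/scene9.png

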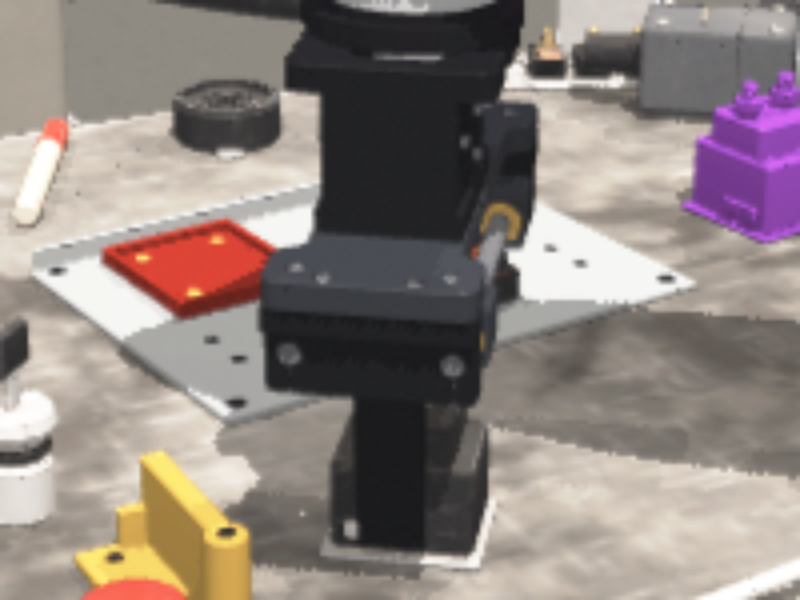

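```bash
python3 -m crank '[[0,0,0,0,0,0],[0,0,0,0,0,0],[0,0,0,0,0,0],[0,0,0,0,0,0],[0,0,0,0,0,0],[0,0,0,0,0,0]]' 35 35
python3 -m crank '[[0,0,4,0,0,0],[0,0,12,0,0,0],[0,0,25,0,0,0],[0,0,40,0,0,0],[0,0,48,0,0,0],[0,0,50,0,0,0],[0,0,50,0,0,0]]'
python3 - <<'E'
from bench import manip
import cv2
s=manip.snapshot("scene"); cv2.imwrite(f"pics/scene10.png",cv2.resize(s["color"][180:330,230:430,::-1],None,fx=4,fy=4))
print(manip.get_state()['ee_pos'])
E
```

```text
t: 18.4
ee_pos: [0.381, 0.2538, 0.0152]
tcp_rot: [[0.601, 0.799, -0.0], [0.799, -0.601, 0.0], [-0.0, -0.0, -1.0]]
contact_force: [-0.8, 0.0, 1.5]
width: 0.0439
t: 19.1
ee_pos: [0.3813, 0.2539, 0.0656]
tcp_rot: [[0.601, 0.799, 0.001], [0.799, -0.601, 0.0], [0.001, 0.0, -1.0]]
contact_force: [0.4, -0.1, -4.7]
width: 0.0435
[0.38087356 0.25364333 0.06496433]
```

View pics/scene10.png

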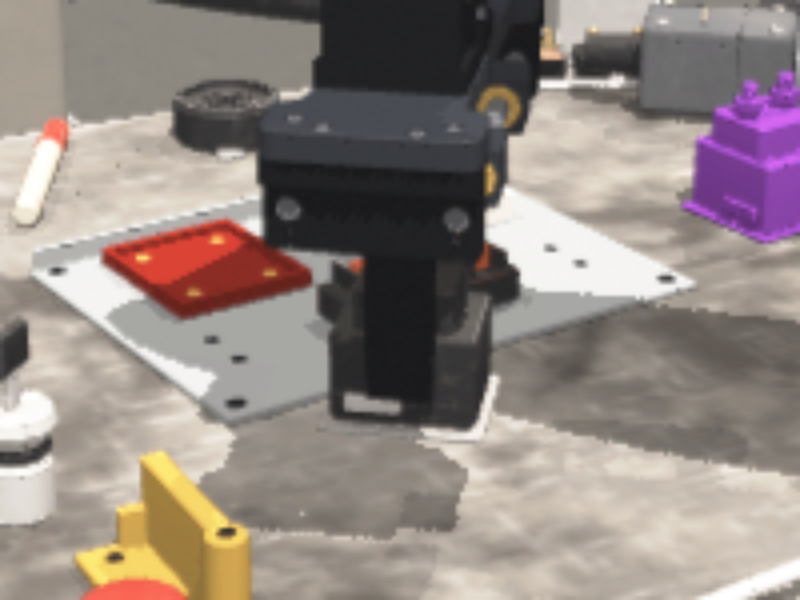

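```bash
python3 - <<'E'
from fit import *
def B(x,y,*L): return ('s',230+(x+.5)/4-.5,180+(y+.5)/4-.5,*L)
h=49.8
q=fit('con',[B(322,430,29,25,h),B(484,440,-29,25,h),B(498,378,-29,-25,h+3),B(330,420,26,22,h+3),B(474,430,-26,22,h+3),B(490,303,-26,-22,h+38)],[.381,.254,.93])
d=(q[:2]-[.3810,.2537])*1000; a=np.radians(53)
print('toolx',d@[np.cos(a),np.sin(a)],'jaw',d@[np.sin(a),-np.cos(a)])
E
```

```text
con xy mm [383.7 252.3] yaw deg 54.17
   s (29, 25, 49.8) [-0.8  0.4]
   s (-29, 25, 49.8) [-0.1  0.8]
   s (-29, -25, 52.8) [ 0.2 -1.3]
   s (26, 22, 52.8) [-0.3  0.1]
   s (-26, 22, 52.8) [0.5 0.3]
   s (-26, -22, 87.8) [ 0.4 -3.7]
toolx 0.47379304297321306 jaw 3.0378190055736667
```

```bash
python3 -m crank '[[5,0,8,0,0,-3],[20,-2,16,0,0,-7],[45,-4,20,0,0,-12],[75,-7,20,0,0,-17],[105,-10,20,0,0,-22],[135,-13,20,0,0,-27],[165,-16,20,0,0,-32],[192,-19,20,0,0,-37],[215,-21,20,0,0,-42],[230,-22.5,20,0,0,-45.5],[237,-23.5,15,0,0,-46.5],[240.5,-23.5,5,0,0,-46.5],[240.5,-23.5,-5,0,0,-46.5],[240.5,-23.5,-15,0,0,-46.5],[240.5,-23.5,-20,0,0,-46.5],[240.5,-23.5,-20,0,0,-46.5],[240.5,-23.5,-20,0,0,-46.5]]'
python3 - <<'E'
from bench import manip
from ov import *
s=manip.snapshot("scene"); im=cv2.resize(s["color"][180:300,220:380,::-1],None,fx=5,fy=5)
st=manip.get_state(); p=st['ee_pos']; print(p,st['tcp_rot'][:2,0])
q=(p[0],p[1],np.radians(6.5))
for b in CON: draw(im,'s',q,b,(0,255,0),5,220,180,p[2]-.0152)
cv2.imwrite(f"pics/scene11.png",im)
E
```

```text
t: 20.85
ee_pos: [0.6215, 0.2304, 0.0453]
tcp_rot: [[0.993, 0.114, 0.0], [0.114, -0.993, 0.0], [0.0, -0.0, -1.0]]
contact_force: [0.3, 1.2, -4.3]
width: 0.0436
[0.62184433 0.2305004  0.04572758] [0.99345624 0.11420939]
```

View pics/scene11.png

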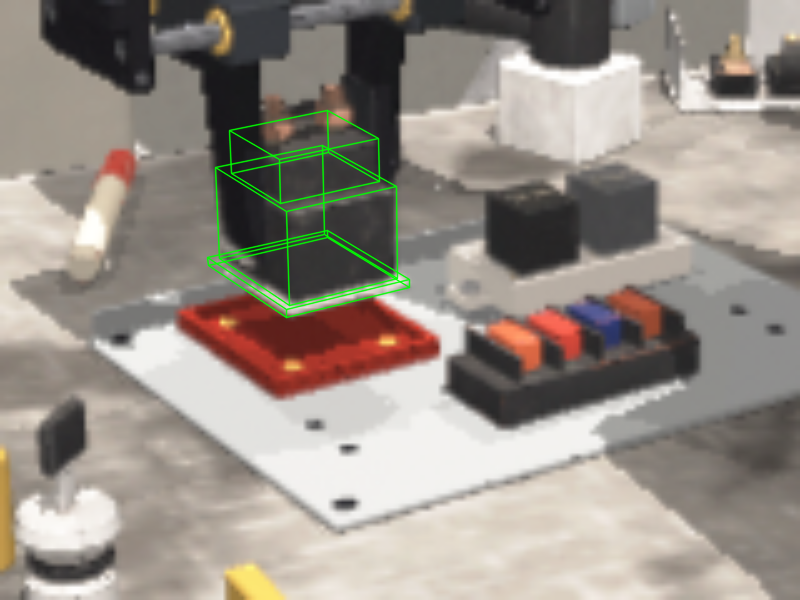

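```bash
python3 -m crank '[[0,0,-6,0,0,0],[0,0,-12,0,0,0],[0,0,-16,0,0,0],[0,0,-19,0,0,0],[0,0,-21,0,0,0],[0,0,-22,0,0,0],[0,0,-22,0,0,0],[0,0,-22,0,0,0]]'
```

```text
t: 21.7
ee_pos: [0.6219, 0.2303, 0.0233]
tcp_rot: [[0.993, 0.114, 0.001], [0.114, -0.993, 0.0], [0.001, -0.0, -1.0]]
contact_force: [0.1, -0.5, -4.2]
width: 0.044
```

```bash
python3 -m crank '[[0,0,-1,0,0,0],[0,0,-1.5,0,0,0],[0,0,-1.5,0,0,0]]'
python3 -m crank '[[0,0,0,0,0,0],[0,0,0,0,0,0],[0,0,0,0,0,0],[0,0,0,0,0,0]]' 65 20
```

```text
t: 22.0
ee_pos: [0.6219, 0.2303, 0.0232]
tcp_rot: [[0.993, 0.114, 0.0], [0.114, -0.993, 0.0], [0.0, 0.0, -1.0]]
contact_force: [-4.5, -1.7, 5.3]
width: 0.044
t: 22.4
ee_pos: [0.6219, 0.2303, 0.0217]
tcp_rot: [[0.993, 0.114, 0.001], [0.114, -0.993, 0.0], [0.001, -0.0, -1.0]]
contact_force: [-0.6, 0.7, 0.1]
width: 0.0642
```

```bash
python3 - <<'E'
from fit import *
print('cab base right', ray('t',185,292,0), ray('t',143,397,0), ray('t',175,262,0))
print('scene cab base corner', ray('s',198,418,0), 'back', ray('s',150,214,.2))
# cabinet top right edge top view
for z in(.1,.15,.2,.25): print(z, ray('t',143,397,z), ray('t',180,292,z), ray('s',160,212,z), ray('s',183,262,z))
print('estop', ray('t',221,357,.07), ray('s',263,335,.07))
print('toggle lever', [ray('t',232,261,z).round(3) for z in(.05,.07,.08)], [ray('s',232,263,z).round(3) for z in(.05,.07,.08)])
print('toggle base', ray('t',235,266,0.03), ray('s',233,308,0))
print('vice corner', ray('t',208,205,0), ray('t',208,205,.06))
E
```

```text
cab base right [0.40835944 0.48292579 0.        ] [0.20465762 0.56298033 0.        ] [0.46909572 0.50430844 0.        ]
scene cab base corner [0.24472396 0.49133849 0.        ] back [0.3611755  0.49673848 0.2       ]
0.1 [0.2276336  0.52155413 0.1       ] [0.40929097 0.45925882 0.1       ] [0.6446579  0.43344262 0.1       ] [0.43534875 0.44955961 0.1       ]
0.15 [0.23912159 0.50084103 0.15      ] [0.40967127 0.44235485 0.15      ] [0.50370118 0.45937314 0.15      ] [0.32654116 0.47301461 0.15      ]
0.2 [0.25060958 0.48012792 0.2       ] [0.41005158 0.42545088 0.2       ] [0.36274446 0.48530365 0.2       ] [0.21773356 0.49646961 0.2       ]
0.25 [0.26209757 0.45941482 0.25      ] [0.41043188 0.4085469  0.25      ] [0.22178773 0.51123416 0.25      ] [0.10892597 0.51992461 0.25      ]
estop [0.28991624 0.39191586 0.07      ] [0.26401349 0.40492656 0.07      ]
toggle lever [array([0.466, 0.377, 0.05 ]), array([0.465, 0.372, 0.07 ]), array([0.464, 0.37 , 0.08 ])] [array([0.507, 0.361, 0.05 ]), array([0.465, 0.373, 0.07 ]), array([0.444, 0.38 , 0.08 ])]
toggle base [0.45734199 0.37551068 0.03      ] [0.45936667 0.37815079 0.        ]
vice corner [ 5.84782749e-01  4.38152569e-01 -1.11022302e-16] [0.57371572 0.4214581  0.06      ]
```

```bash
python3 -m crank '[[0,0,10,0,0,0],[0,0,40,0,0,0],[0,0,75,0,0,0],[-10,5,100,0,0,-1],[-40,19,110,0,0,-3],[-80,37,110,0,0,-5.8],[-120,55,110,0,0,-5.8],[-160,74,110,0,0,-5.8],[-198,92,105,0,0,-5.8],[-225,104,85,0,0,-5.8],[-236,109,60,0,0,-5.8],[-238,110,40,0,0,-5.8],[-238,110,32,0,0,-5.8],[-238,110,32,0,0,-5.8]]' 50 20
python3 - <<'E'
from bench import manip
import cv2
s=manip.snapshot("scene"); cv2.imwrite(f"pics/scene12f.png",s["color"][:,:,::-1]); cv2.imwrite(f"pics/scene12.png",cv2.resize(s["color"][200:350,190:390,::-1],None,fx=4,fy=4))
s=manip.snapshot("top"); cv2.imwrite(f"pics/top12.png",s["color"][:,:,::-1]);
print(manip.get_state()['ee_pos'])
E
```

```text
t: 23.8
ee_pos: [0.3832, 0.3399, 0.053]
tcp_rot: [[1.0, 0.013, -0.001], [0.013, -1.0, -0.001], [-0.001, 0.001, -1.0]]
contact_force: [0.1, 0.1, 0.3]
width: 0.0499
[0.38469626 0.34064886 0.05484966]
```

View pics/scene12.png

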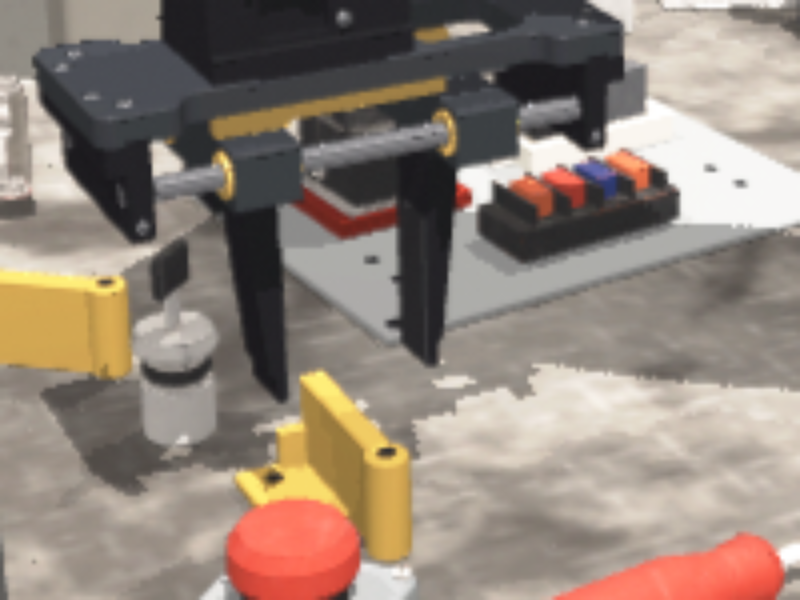

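View pics/top12.png

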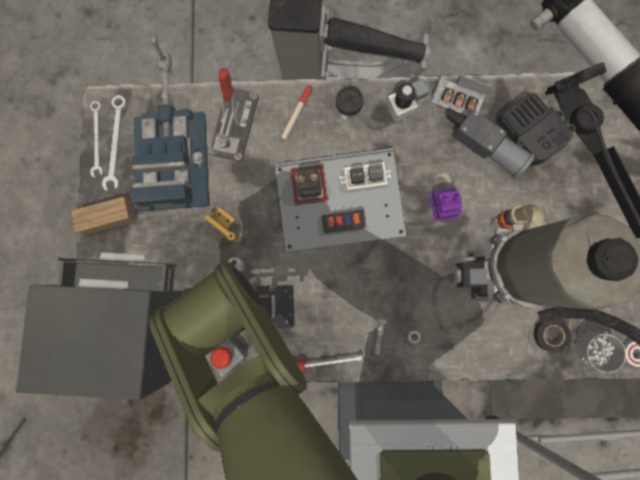

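```bash
python3 -m crank '[[0,0,-12,0,0,0],[0,0,-26,0,0,0],[0,0,-36,0,0,0],[0,0,-42,0,0,0],[0,0,-45,0,0,0],[0,0,-45,0,0,0],[0,0,-45,0,0,0]]'
python3 -m crank '[[0,0,0,0,0,0],[0,0,0,0,0,0],[0,0,0,0,0,0],[0,0,0,0,0,0],[0,0,0,0,0,0],[0,0,0,0,0,0],[0,0,0,0,0,0]]' 0 20
python3 -m crank '[[0,0,5,0,0,0],[0,0,15,0,0,0],[0,0,30,0,0,0],[0,0,50,0,0,0],[0,0,65,0,0,0],[0,0,70,0,0,0],[0,0,70,0,0,0]]'
python3 - <<'E'
from bench import manip
import cv2
s=manip.snapshot("scene"); cv2.imwrite(f"pics/scene13.png",cv2.resize(s["color"][200:350,190:390,::-1],None,fx=4,fy=4))
print(manip.get_state()['ee_pos'])
E
```

```text
t: 24.6
ee_pos: [0.3839, 0.3405, 0.0089]
tcp_rot: [[1.0, 0.013, 0.0], [0.013, -1.0, 0.0], [0.0, -0.0, -1.0]]
contact_force: [0.1, -0.5, -0.0]
width: 0.05
t: 25.3
ee_pos: [0.3836, 0.3403, 0.0087]
tcp_rot: [[1.0, 0.013, 0.0], [0.013, -1.0, 0.0], [0.0, -0.0, -1.0]]
contact_force: [-0.7, 0.2, -0.2]
width: 0.0104
t: 26.0
ee_pos: [0.3844, 0.3408, 0.0802]
tcp_rot: [[1.0, 0.013, 0.002], [0.013, -1.0, 0.002], [0.002, -0.002, -1.0]]
contact_force: [-0.2, -0.6, -0.3]
width: 0.0103
[0.38371497 0.34034756 0.07902792]
```

View pics/scene13.png

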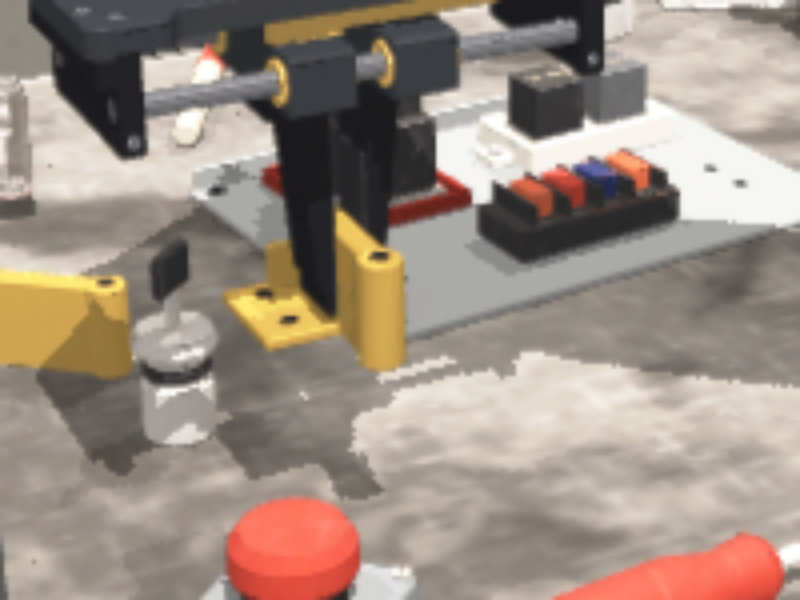

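```bash
python3 -m crank '[[2,-8,10,0,0,0],[8,-25,15,0,0,1],[25,-45,15,0,0,2],[55,-62,15,0,0,3],[88,-76,15,0,0,4],[118,-90,15,0,0,5],[140,-99,5,0,0,5.8],[150,-104,-10,0,0,5.8],[154,-105,-30,0,0,5.8],[154,-105,-42,0,0,5.8],[154,-105,-46,0,0,5.8],[154,-105,-46,0,0,5.8],[154,-105,-46,0,0,5.8]]'
python3 - <<'E'
from bench import manip
import cv2
s=manip.snapshot("scene"); cv2.imwrite(f"pics/scene14.png",cv2.resize(s["color"][180:300,220:380,::-1],None,fx=5,fy=5))
print(manip.get_state()['ee_pos'])
E
```

```text
t: 27.35
ee_pos: [0.5378, 0.2356, 0.0334]
tcp_rot: [[0.993, 0.114, 0.001], [0.114, -0.993, 0.0], [0.001, -0.0, -1.0]]
contact_force: [-1.1, 0.6, 0.2]
width: 0.01
[0.53804727 0.23570038 0.03372175]
```

View pics/scene14.png

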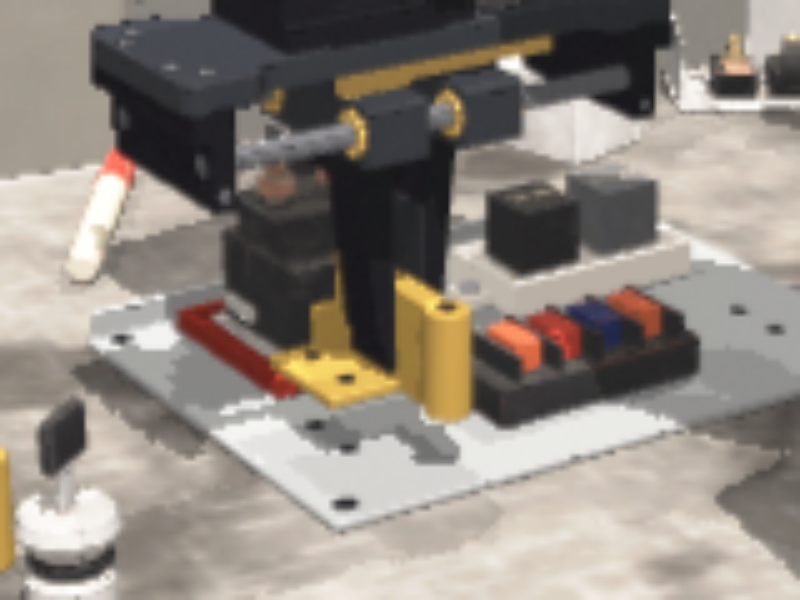

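```bash
python3 -m crank '[[0,-0.5,-8,0,0,0],[0,-0.5,-14,0,0,0],[0,-0.5,-18,0,0,0],[0,-0.5,-20,0,0,0],[0,-0.5,-21.5,0,0,0],[0,-0.5,-21.5,0,0,0],[0,-0.5,-21.5,0,0,0]]'
python3 -m crank '[[0,0,0,0,0,0],[0,0,0,0,0,0],[0,0,0,0,0,0],[0,0,0,0,0,0]]' 22 20
```

```text
t: 28.1
ee_pos: [0.5372, 0.2347, 0.0127]
tcp_rot: [[0.993, 0.114, -0.002], [0.114, -0.993, -0.001], [-0.002, 0.001, -1.0]]
contact_force: [-6.6, -2.2, 11.1]
width: 0.0097
t: 28.5
ee_pos: [0.5376, 0.2347, 0.0109]
tcp_rot: [[0.993, 0.114, -0.0], [0.114, -0.993, -0.0], [-0.0, 0.0, -1.0]]
contact_force: [0.5, -0.3, -1.0]
width: 0.0216
```

```bash
python3 -m crank '[[0,0,10,0,0,0],[0,0,40,0,0,0],[0,0,80,0,0,0],[0,10,105,0,0,6],[0,40,110,0,0,14],[0,80,110,0,0,22],[0,115,110,0,0,30],[0,145,110,0,0,38],[1,165,105,0,0,44],[1,174,90,0,0,44.9],[1,176,70,0,0,44.9],[1,176,50,0,0,44.9],[1,176,42,0,0,44.9],[1,176,42,0,0,44.9]]' 22 20
python3 -m crank '[[0,0,0,0,0,0],[0,0,0,0,0,0],[0,0,0,0,0,0]]' 48 20
python3 - <<'E'
from bench import manip
import cv2
s=manip.snapshot("scene"); cv2.imwrite(f"pics/scene15.png",s["color"][:,:,::-1])
s=manip.snapshot("top"); cv2.imwrite(f"pics/top15f.png",s["color"][:,:,::-1]);cv2.imwrite(f"pics/top15.png",cv2.resize(s["color"][140:290,190:390,::-1],None,fx=4,fy=4,interpolation=cv2.INTER_CUBIC))
print(manip.get_state()['ee_pos'])
E
```

```text
t: 29.9
ee_pos: [0.5374, 0.4094, 0.0508]
tcp_rot: [[0.625, 0.781, -0.004], [0.781, -0.625, -0.002], [-0.004, -0.001, -1.0]]
contact_force: [0.2, -0.0, 0.7]
width: 0.0218
t: 30.2
ee_pos: [0.5394, 0.4111, 0.0546]
tcp_rot: [[0.624, 0.782, 0.002], [0.782, -0.624, 0.001], [0.002, 0.001, -1.0]]
contact_force: [0.1, 0.5, -0.6]
width: 0.0406
[0.53913526 0.41099639 0.05416619]
```

View pics/scene15.png

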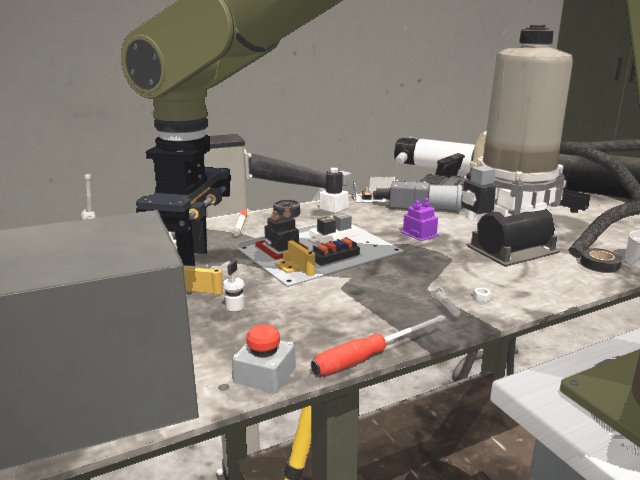

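View pics/top15.png

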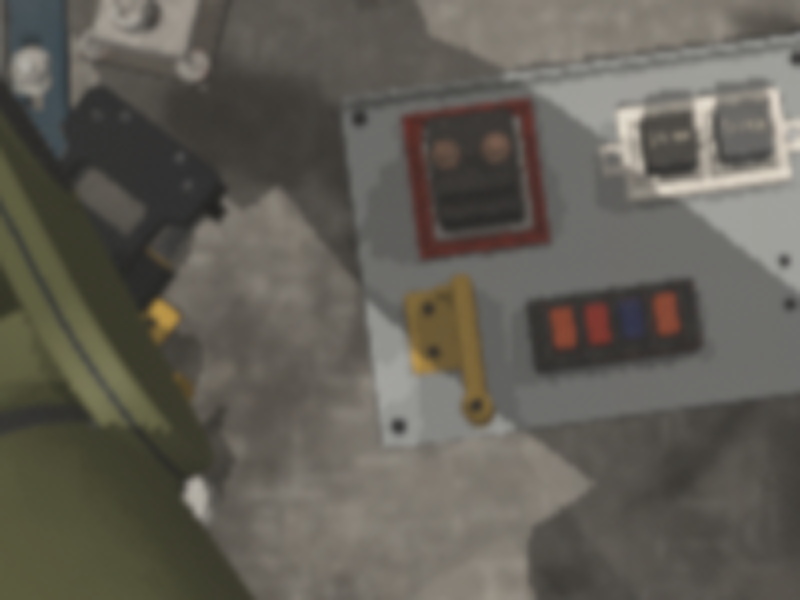

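```bash
python3 -m crank '[[0,0,-12,0,0,0],[0,0,-26,0,0,0],[0,0,-36,0,0,0],[0,0,-42,0,0,0],[0,0,-45,0,0,0],[0,0,-45,0,0,0],[0,0,-45,0,0,0]]' 48 20
python3 -m crank '[[0,0,0,0,0,0],[0,0,0,0,0,0],[0,0,0,0,0,0],[0,0,0,0,0,0],[0,0,0,0,0,0],[0,0,0,0,0,0],[0,0,0,0,0,0]]' 0 20
```

```text
t: 31.0
ee_pos: [0.5389, 0.411, 0.0085]
tcp_rot: [[0.623, 0.782, 0.001], [0.782, -0.623, 0.0], [0.001, 0.0, -1.0]]
contact_force: [-0.3, 1.1, 0.9]
width: 0.0479
t: 31.7
ee_pos: [0.5387, 0.4108, 0.0082]
tcp_rot: [[0.623, 0.782, 0.0], [0.782, -0.623, 0.0], [0.0, 0.0, -1.0]]
contact_force: [-0.8, 1.3, 1.1]
width: 0.01
```

```bash
python3 -m crank '[[0,0,8,0,0,0],[0,0,30,0,0,0],[0,0,65,0,0,0],[0,-5,95,0,0,-3],[1,-25,110,0,0,-9],[3,-60,112,0,0,-16],[5,-100,112,0,0,-23],[7,-140,112,0,0,-30],[9,-180,112,0,0,-37],[11,-220,112,0,0,-43],[13,-258,112,0,0,-44.9],[15,-290,112,0,0,-44.9],[16,-310,105,0,0,-44.9],[16,-318,85,0,0,-44.9],[16,-318.6,60,0,0,-44.9],[16,-318.6,40,0,0,-44.9],[16,-318.6,26,0,0,-44.9],[16,-318.6,24,0,0,-44.9],[16,-318.6,24,0,0,-44.9],[16,-318.6,24,0,0,-44.9]]'
python3 - <<'E'
from bench import manip
import cv2
s=manip.snapshot("scene"); cv2.imwrite(f"pics/scene16.png",cv2.resize(s["color"][180:300,270:430,::-1],None,fx=5,fy=5))
print(manip.get_state()['ee_pos'])
E
```

```text
t: 33.7
ee_pos: [0.5557, 0.0924, 0.0335]
tcp_rot: [[0.993, 0.114, 0.002], [0.114, -0.993, 0.0], [0.002, 0.0, -1.0]]
contact_force: [0.1, -0.2, -0.6]
width: 0.0098
[0.55576379 0.09237934 0.03363269]
```

View pics/scene16.png

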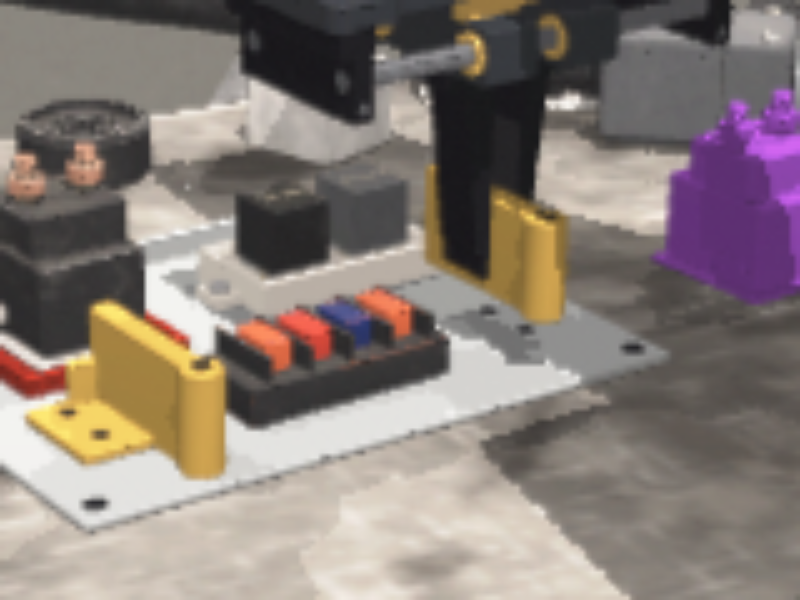

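```bash
python3 -m crank '[[-1,0,-8,0,0,0],[-1,0,-14,0,0,0],[-1,0,-18,0,0,0],[-1,0,-20,0,0,0],[-1,0,-21.5,0,0,0],[-1,0,-21.5,0,0,0],[-1,0,-21.5,0,0,0]]'
python3 -m crank '[[0,0,0,0,0,0],[0,0,0,0,0,0],[0,0,0,0,0,0],[0,0,0,0,0,0]]' 22 20
python3 -m crank '[[0,0,5,0,0,0],[0,0,25,0,0,0],[0,0,60,0,0,0],[-5,5,100,0,0,0],[-30,20,130,0,0,0],[-70,40,150,0,0,0],[-110,50,170,0,0,0],[-150,50,190,0,0,0],[-190,50,200,0,0,0],[-210,50,200,0,0,0],[-210,50,200,0,0,0]]'
```

```text
t: 34.45
ee_pos: [0.5531, 0.0922, 0.0122]
tcp_rot: [[0.993, 0.114, -0.002], [0.114, -0.993, -0.0], [-0.002, -0.0, -1.0]]
contact_force: [-7.9, -0.4, 11.3]
width: 0.0103
t: 34.85
ee_pos: [0.5535, 0.0922, 0.0103]
tcp_rot: [[0.993, 0.114, -0.0], [0.114, -0.993, 0.0], [-0.0, -0.0, -1.0]]
contact_force: [-0.3, -0.1, 0.7]
width: 0.0219
t: 35.95
ee_pos: [0.3425, 0.1424, 0.2115]
tcp_rot: [[0.993, 0.115, 0.003], [0.115, -0.993, 0.001], [0.003, -0.001, -1.0]]
contact_force: [1.5, 0.2, 0.3]
width: 0.0219
```

```bash
python3 - <<'E'
from bench import manip
import cv2
s=manip.snapshot("scene"); cv2.imwrite(f"pics/scene17f.png",s["color"][:,:,::-1]); cv2.imwrite("pics/scene17.png",cv2.resize(s["color"][180:300,240:400,::-1],None,fx=5,fy=5))
s=manip.snapshot("top"); cv2.imwrite(f"pics/top17f.png",s["color"][:,:,::-1]);cv2.imwrite(f"pics/top17.png",cv2.resize(s["color"][140:260,260:420,::-1],None,fx=5,fy=5,interpolation=cv2.INTER_CUBIC))
E
```

View pics/scene17.png

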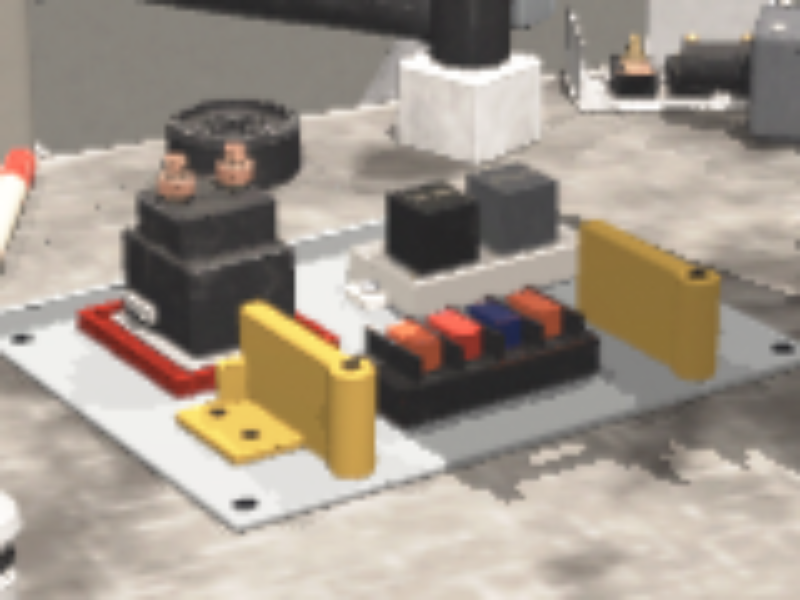

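View pics/top17.png

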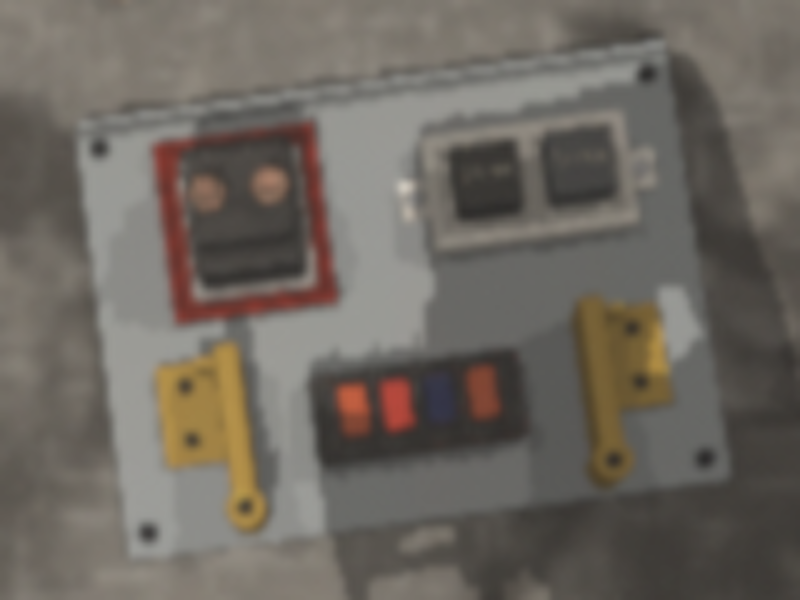

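Everything looks placed. One numeric check against the plate follows before I hand in.

```bash
python3 - <<'E'
from ov import *
def A(u,v,*L): return ('t',260+(u+.5)/5-.5,140+(v+.5)/5-.5,*L)
def S(u,v,*L): return ('s',240+(u+.5)/5-.5,180+(v+.5)/5-.5,*L)
P=np.array([.5892,.1686]);a=np.radians(6.5)
def rel(n,q):
    w=(q[:2]-P)*1000;print('  ->',n,np.round([np.cos(a)*w[0]+np.sin(a)*w[1],-np.sin(a)*w[0]+np.cos(a)*w[1],np.degrees(q[2]-a)],1))
rel('LH',fit('LH',[A(193,440,0,19,9),A(186,386,22,19,9),A(246,507,-33,0,42),S(351,362,-33,0,42),S(249,435,0,19,9)],[.536,.235,.1]))
rel('RH',fit('RH',[A(641,382,0,-19,9),A(633,328,22,-19,9),A(614,460,-33,0,42),S(697,273,-33,0,42)],[.552,.092,.1]))
rel('car',fit('car',[A(325,465,-18,42.5,20),A(525,437,-18,-42.5,20),A(312,370,18,42.5,20),A(515,350,18,-42.5,20),S(404,425,-18,42.5,4),S(600,372,-18,-42.5,4)],[.545,.163,.1]))
im=cv2.imread("pics/scene17.png")
for b in CON: draw(im,'s',(.6218,.2303,a),b,(0,255,0),5,240,180,.008)
draw(im,'s',(.6333,.1333,a),box(-13,13,-13,13,0,33),(0,255,0),5,240,180,.008)
cv2.imwrite("pics/o17.png",im)
E
```

```text
LH xy mm [535.8 234.1] yaw deg 6.87
   t (0, 19, 9) [-0.2 -0.2]
   t (22, 19, 9) [-0.2 -0.1]
   t (-33, 0, 42) [-0.1 -0.4]
   s (-33, 0, 42) [0.2 0.9]
   s (0, 19, 9) [0.5 0.2]
  -> LH [-45.6  71.2   0.4]
RH xy mm [551.   91.5] yaw deg 5.88
   t (0, -19, 9) [-0.1 -0.1]
   t (22, -19, 9) [ 0.1 -0. ]
   t (-33, 0, 42) [-0.2 -0.2]
   s (-33, 0, 42) [0.3 0.5]
  -> RH [-46.6 -72.3  -0.6]
car xy mm [544.2 161.9] yaw deg 6.02
   t (-18, 42.5, 20) [-1.4 -0.6]
   t (-18, -42.5, 20) [ 1.3 -0.3]
   t (18, 42.5, 20) [-1.   0.6]
   t (18, -42.5, 20) [ 0.9 -0.8]
   s (-18, 42.5, 4) [-0.3  1.7]
   s (-18, -42.5, 4) [0.9 1.1]
  -> car [-45.4  -1.6  -0.5]
```

View pics/o17.png

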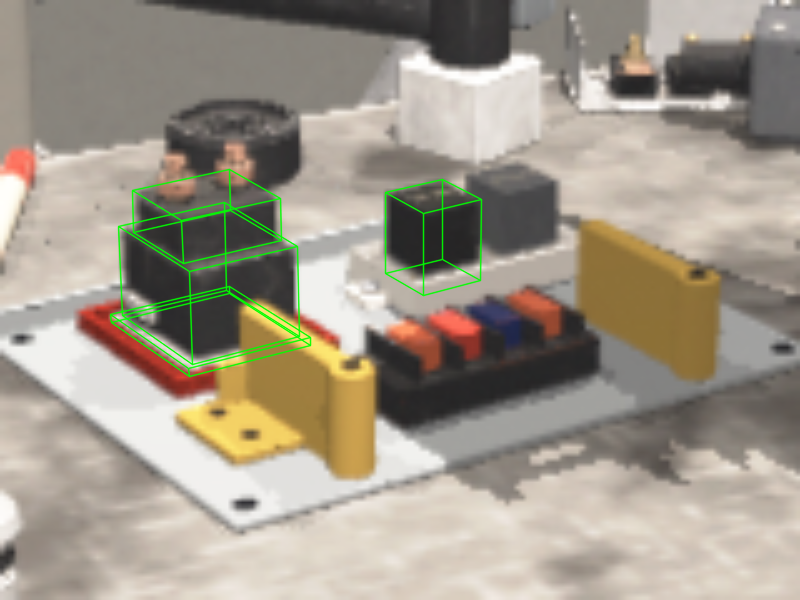

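All parts match their places, the arm is clear and everything is at rest, so I am handing in.

```bash
python3 -c "
from bench import manip
print(manip.get_state()['t'], manip.sign_off())"
```

```text
the job is handed in; nothing more can be done
36.05 None
```

All five parts are on the mounting plate and the job is handed in, at 36 s of the 131 s allowed. I placed the fuse carrier first, then the black relay, the contactor, the left-hand bracket and the right-hand bracket. Each was gripped once and nothing was dropped or tipped.

I checked the final positions from both cameras, in the plate's axes:

| Part | Measured x, y (mm) | Target x, y (mm) | Turned (degrees) |
|---|---|---|---|
| Left-hand bracket | -45.6, 71.2 | -45, 72 | 0.4 |
| Right-hand bracket | -46.6, -72.3 | -45, -72 | -0.6 |
| Fuse carrier | -45.4, -1.6 | -45, 0 | -0.5 |

- **Contactor and relay:** The seated outlines match the scene picture to about 1–2 px (roughly 2–3 mm). The contactor is flat inside the red rim and the relay is down on the floor of its well; both are upright.
- **Forces:** The largest wrist force I read at the end of a move was about 14 N, while setting down the right-hand bracket.
- **Disagreements:** The camera fit of the contactor in the gripper was about 3 mm off along the jaw direction. The relay's fit in hand was 1.5–2 mm off. I put both down to calibration and pixel reading. The contactor overlay above its seat lined up, and the relay went in without resistance.
- **No check failed.**

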